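# Unlatch the dish carrier, set out its dishes on the sloped rack, close it again

### The job

Squeeze the two snap tabs on the dish carrier's clear hood, lift the hood off and set it upright on the two raised rails of its stand. Then lay every small dish from the tray flat on the sloped viewing rack, above the pins, and only when all are there put the empty hood back on the tray, fully home with both tabs sprung out under their catches. Leave the other things on the bench where they are.

Things in the scene. Friction and masses are not known exactly. Their poses are not given: they have to be found in the camera images.
- tray: the dish carrier's tray, fixed: a white plate 310 mm (its x) x 120 mm (its y) x 12 mm; origin at the centre of its underside, on the bench, z up. Dishes stand on its top, in a row along x at about -106, -40, 40 and 106 mm (some places empty). The hood has 4 mm to spare at the end stops (8 mm high) and 2.5 mm at the feet of the catch posts (|y| 41.5 to 58 mm, |x| under 12 mm, up to 30 mm high).
- catch_a (a point): inner lower edge of the tray's +y catch, on the tray at x 0, y 43, z 61 mm. The catch is the top of a fixed aluminium post 24 mm wide along x: it reaches outward from here to |y| = 58 mm and up to z = 68 mm. The hood's nose springs out under it. Axes as the tray's.
- catch_b (a point): the same for the tray's -y catch, at y -43 mm
- hood: the carrier's clear cover, loose, open below: 288 mm (its x) x 78 mm (its y) x 40 mm, walls 4 mm, about 0.32 kg. Origin at the centre of its underside, z up. Home, its underside lies on the tray's top (tray z = 12 mm), axes along the tray's (half a turn about z fits too). To close: with both tabs pinched, lower it straight down onto the tray, then let go; the noses do not snap past the catches unpressed.
- hood_grip (a point): middle between the hood's two upright black tabs, 77 mm above its underside, axes as the hood's: pinch the tabs here along the hood's y. Each is 40 mm wide (x), 41 to 89 mm above the underside, outer face at |y| 27 mm sprung out, 16 mm pressed. With the hood home the catches' tops stand 56 mm above its underside: keep fingertips above that. Pinched tabs carry the hood.
- tab_a_part (a joint): travel of the tab on the hood's +y side: 0 sprung out, 0.011 m fully in, toward the middle. Spring 3 N at 0, 8 N fully in. Its nose (20 mm wide, 41.5 to 47.5 mm above the hood's underside) reaches out to |y| = 50 mm sprung, under the catch, and to 39 mm pressed, clear of it. Both tabs must be in to lift the hood.
- tab_b_part (a joint): the same for the tab on the hood's -y side
- stand: the hood's stand, fixed: a dark plate 190 x 100 x 8 mm with two narrow aluminium rails, each 12 mm wide, 110 mm long along its y, at x = -75 and 75 mm, tops at z = 60 mm. Origin at the centre of its underside, on the bench, z up. The hood rests centred on it, its length along the stand's x, its long walls across both rails.
- rack: the sloped viewing rack, fixed: a white frame 310 mm (its x) x 90 mm. Origin at the centre of its underside, z up.
- shelf: the rack's sloped grey shelf, 310 mm (its x, level) x 100 mm (its y, up the slope); origin at the centre of its top face, 60 mm above the bench; its z is the face's normal, tilted 20 degrees to the low edge (-y). Pairs of pins (8 mm thick, 10 mm high) stand at y -26 mm, 22 mm either side of x = -108, -36, 36, 108 mm; a dish centred at such an x and y 0 touches its two pins; a finger fits between them.
- dish0: a closed deep culture dish, a clear disc 60 mm across and 20 mm high with a pale filling and a small paper label, about 50 g; origin at its centre, 10 mm above its underside, z its axis; starts under the hood on the tray, or is absent
- dish1: a closed deep culture dish, a clear disc 60 mm across and 20 mm high with a pale filling and a small paper label, about 50 g; origin at its centre, 10 mm above its underside, z its axis; starts under the hood on the tray, or is absent
- dish2: a closed deep culture dish, a clear disc 60 mm across and 20 mm high with a pale filling and a small paper label, about 50 g; origin at its centre, 10 mm above its underside, z its axis; starts under the hood on the tray, or is absent
- dish3: a closed deep culture dish, a clear disc 60 mm across and 20 mm high with a pale filling and a small paper label, about 50 g; origin at its centre, 10 mm above its underside, z its axis; starts under the hood on the tray, or is absent
- marker: bystander: a white marker pen with a black cap, about 140 mm long
- tweezers: bystander: steel tweezers, about 125 mm long
- dish_stack: bystander: a stack of three wider (90 mm) closed dishes, 45 mm high
- beaker: bystander: a glass beaker, 72 mm wide, 95 mm high
- wash_bottle: bystander: a white round wash bottle, 66 mm wide, 170 mm high
- notebook: bystander: a black notebook, 152 x 112 x 14 mm

How it is judged:
By the outcome, as a careful person would: the job done as asked, in the order asked, and still so for the second after the job is handed in, with the robot touching nothing.
Of dish0, dish1, dish2, dish3 only 2 to 4 are there at a start; the rules pass over those that are not, and their reading is None.
At some moment in a run one of dish0, dish1, dish2, dish3 may be knocked a few centimetres aside while the robot is not near it.
It also fails if it takes over 210 s, if anything falls off the work surface, if the arm or the gripper's body presses on something with over 40 N, if the wrist force passes 120 N, or if a joint passes its speed limit or range.

### The arm

A 6-joint arm with a two-finger parallel gripper is mounted at the origin on the work surface. World frame = base frame: x ahead of the robot, y to its left, z up, the work surface at z = 0. Lengths are in m, angles in degrees, forces in N, time in s.
With the tool pointing down it reaches from about 0.35 to 0.875 m from the base axis. Payload 4.2 kg.
Tool frame: the origin (TCP) lies on the centre line of the jaws, within the pads' length; the fingertips stand 19 mm ahead of it and the grasp point (between the pads) is the TCP; x points along the fingers, y is the direction in which the jaws open and shut, and the axes are right-handed (so a half turn about x gives the same grasp; the last joint's range is limited). The gripper opens to 87 mm and grips with 3 to 60 N. Pads are 19 mm wide; open, the fingers measure 117 mm over their backs; the gripper's body (75 mm by 190 mm) begins 51 mm behind the grasp point.
Start: joints at [92.109, 22.042, 0.453, 0, -68.411, -14.817], TCP at [0.137, 0.61, 0.242] pointing down, gripper open.
Joint ranges: [-179.83, 179.83], [-69.29, 118.12], [-61.27, 80.66], [-181.25, 117.63], [-171.15, -9.14], [-177.46, 177.46]. Speed limits (degrees/s): [159.86, 159.86, 180, 180, 180, 180].

### API

Orientations are given as a 3x3 rotation matrix whose columns are the frame's x, y, z axes.
In Python, from station import r, viewer, job, spotter gives the robot as it stands.
- The arm moves only by the tool play_rows, never from a script. Its argument "commands" is a list of rows, each an object of numbers: "fingers": the gripper command: -1 is fully open, 1 is shut, values between are in proportion; "tx", "ty", "tz": the shift along the tool's x, y, z normalised to -1 to 1, where 1 is 750 mm; "ax", "ay", "az": the turn, a rotation vector about the tool's x, y, z normalised to -1 to 1, where 1 is pi rad. In form: [{"fingers": .., "tx": .., "ty": .., "tz": .., "ax": .., "ay": .., "az": ..}, ...]. A call has 1 to 5 rows; each row is the pose to reach, as a shift and turn from the pose commanded when the call began, along the tool's axes at that moment, turning the shorter way round; what a row does not reach only later rows make up. A row lasts 1/12 s, in which the tool goes at most 41.7 mm and 7.16 degrees, less where a joint would pass 70% of its speed; a pose out of reach is approached as far as the arm can. A call with a number of a shift or a turn outside -1 to 1 is refused whole. A call with a gripper value outside its range is refused whole. The fingers move at their own pace and stop on an object; the grip force is fixed at half the most. Time passes only in rows, so rows that repeat a pose let the fingers close. It gives the time, the measured TCP pose, the force and the opening at its end, in the units of the state.
- r.sense(): the state, without advancing time (a new reading comes with each control period).
- viewer.capture(name): name is "scene" or "top" or "wrist"; returns a dict with "image" (384x512x3 uint8, red, green, blue), "fx", "fy", "cx", "cy" (pixels), "R" (3x3) and "t" (3): a world point X has camera coordinates R X + t; the wrist camera has in their place "mount" (4x4, takes a point from camera to tool coordinates, whose origin is the TCP and whose axes are the tool frame's). Camera axes: x right, y down, z forward; pixel columns grow to the right and rows downward; lengths in m; the calibration is good to about 2 mm. The wrist camera is an equidistant fisheye: a pixel r from the principal point sees the ray r / f radians off the axis. A picture is of the moment at which its call begins: read the wrist's pose just before it. There is no depth.
- job.finish_job(): hands the job in, once; it reports no verdict.
Trained networks look in a picture, given as the dict that the camera call returned (one of the last four; its "shot" number tells which), for a name from the list of things; names that differ only in an ending like _2 or _b are one class to them, and where a whole thing is asked for, a point or a joint stands for the part that bears it (a point fixed in the world has none). Each returns a list of dicts, best first, with "score" (0 to 1); they miss things now and then, are a little off and sometimes report something else, mostly with a low value. They report only what shows in the picture. A call takes as long as a camera call.
- spotter.find_in(name, picture): "uv" ([column, row] in pixels, amid what is visible of it).
- spotter.silhouettes(name, picture): "region" (384x512 bool, what is visible of it) and "uv" ([column, row] in pixels, amid what is visible of it).
The state is a dict: "time_s": time; "joints": joint angles; "joint_velocities": joint speeds; "effort": joint torques, N m; "tcp_pos": TCP position; "ee_rot": TCP orientation; "wrist_force": force on the tool from outside, world axes, zero at the start; "moment": the same for the moment, N m; "gripper_width": opening from 0.0 (shut) to 1.0 (fully open).
Only numpy, scipy, OpenCV 4.12 (cv2) and the standard library are available. Lean on these libraries where they do the work, as an engineer would, in place of code of your own. Each camera call takes 0.05 s, during which the arm holds its last target. There are 200 camera calls.

## Working session

There is one attempt and no reset: what is moved stays moved. The work goes in short steps, Python scripts to look and compute and a tool call to move; the robot and the scene stay as the last step left them, time stands still between calls to the robot, and variables do not carry over. Pictures are saved under pics/ and viewed, about 12 in all and at most 16, crops included, and the job is handed in when it is done.

Besides the shell and the picture viewer there is one more tool, called after "Emit:" as name([rows], argument=value, ...), one row to a line, values as JSON. play_rows: Moves the arm, as the interface text tells. Its arguments: {"type":"object","properties":{"commands":{"type":"array"}},"required":["commands"]}

```bash
ls; mkdir -p pics
python3 - <<'E'
from station import r, viewer, job, spotter
import cv2, json
s=r.sense(); print({k:s[k] for k in ("time_s","tcp_pos","ee_rot","wrist_force","gripper_width")})
ims=[]
for n in ("scene","top"):
    p=viewer.capture(n); print(n,{k:(v if k!="image" else 0) for k,v in p.items()})
    cv2.imwrite(f"pics/{n}0.png",cv2.cvtColor(p["image"],cv2.COLOR_RGB2BGR))
    for o in ("tray","hood","tab_a_part","stand","rack","shelf","dish0","beaker","wash_bottle","notebook","marker","tweezers","dish_stack"):
        print(o,[(round(float(d["score"]),2),[round(float(a)) for a in d["uv"]]) for d in spotter.find_in(o,p)[:5]])
E
```

```text
pics
{'time_s': 0.0, 'tcp_pos': array([0.13736034, 0.60911505, 0.24044254]), 'ee_rot': array([[-3.84676173e-04, -2.20149145e-01, -9.75466148e-01],
       [-2.23673862e-03, -9.75463591e-01,  2.20149450e-01],
       [-9.99997425e-01,  2.26654905e-03, -1.17178495e-04]]), 'wrist_force': array([ 0.8557176 , -0.73103152, -0.03243704]), 'gripper_width': 0.9990032609777069}
scene {'image': 0, 'fx': 402.74720976089384, 'fy': 402.74720976089384, 'cx': 257.5331769815288, 'cy': 190.03036354649814, 'R': array([[-6.64149546e-01,  7.47599564e-01, -5.22597324e-04],
       [ 5.03249723e-01,  4.46557845e-01, -7.39814711e-01],
       [-5.52851785e-01, -4.91610602e-01, -6.72810464e-01]]), 't': array([ 0.38084231, -0.2171133 ,  1.69947306]), 'shot': 1}
tray [(0.86, [214, 165]), (0.37, [208, 152])]
hood [(0.58, [208, 155])]
tab_a_part [(0.45, [216, 146])]
stand [(0.66, [336, 234])]
rack [(0.76, [264, 204]), (0.2, [210, 153])]
shelf [(0.86, [264, 202]), (0.33, [394, 287])]
dish0 [(0.22, [180, 196])]
beaker [(0.59, [180, 197])]
wash_bottle [(0.8, [394, 289])]
notebook [(0.77, [189, 132]), (0.68, [211, 155])]
marker [(0.73, [329, 201])]
tweezers [(0.48, [263, 166]), (0.42, [264, 200])]
dish_stack [(0.88, [276, 273])]
top {'image': 0, 'fx': 367.75867074508517, 'fy': 367.75867074508517, 'cx': 252.6363899515412, 'cy': 195.84205183141697, 'R': array([[ 0.02690949, -0.99957785,  0.01095471],
       [-0.99204593, -0.02805155, -0.12271094],
       [ 0.12296643, -0.00756549, -0.99238199]]), 't': array([-0.05093343,  0.55613912,  1.12440222]), 'shot': 2}
tray [(0.64, [324, 225])]
hood []
tab_a_part [(0.52, [172, 137]), (0.51, [76, 176])]
stand [(0.84, [156, 209])]
rack [(0.87, [234, 199]), (0.69, [327, 228]), (0.54, [234, 201])]
shelf [(0.7, [234, 199]), (0.67, [344, 225])]
dish0 []
beaker [(0.91, [309, 138])]
wash_bottle [(0.62, [77, 177])]
notebook [(0.97, [407, 243])]
marker [(0.72, [188, 254])]
tweezers []
dish_stack [(0.59, [173, 136])]
```

Run:
```python
import cv2
for n,(x0,y0,x1,y1) in {"scene0":(130,90,450,330),"top0":(50,100,450,320)}.items():
    im=cv2.imread(f"pics/{n}.png")[y0:y1,x0:x1]; im=cv2.resize(im,None,fx=2,fy=2,interpolation=cv2.INTER_CUBIC)
    cv2.imwrite(f"pics/{n}c.png",im)
```

```text
(no output)
```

View pics/scene0c.png

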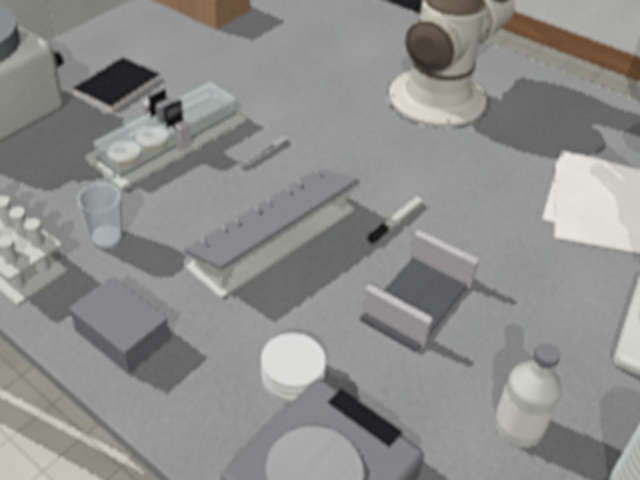

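View pics/top0c.png

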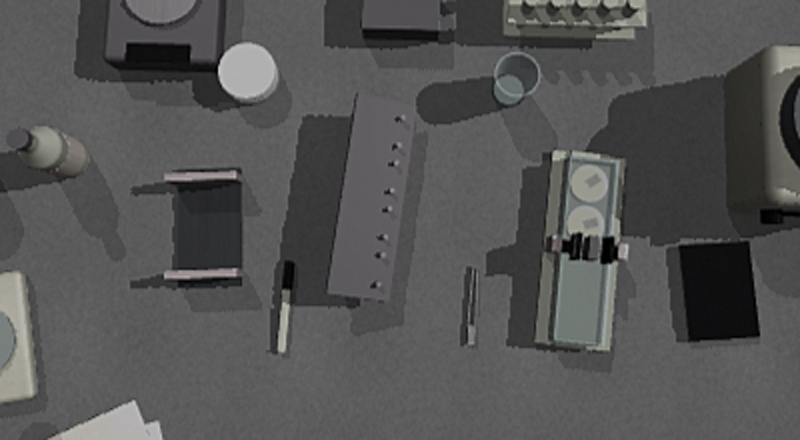

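The crops show the tray with its hood at top-image px (340,225), and two pale dishes near its far end at (344,192) and (342,210). The rack is at (236,198) with its pins, so its low edge, on the right (world -y). The stand is at (153,212). The marker lies between the rack and the stand, and the tweezers lie between the rack and the tray.

```bash
cat > h.py <<'E'
import numpy as np, cv2
from scipy.spatial.transform import Rotation as Ro
from station import r, viewer, job, spotter
A=np.array
def cap(n,save=None):
    s=r.sense(); p=viewer.capture(n)
    if n=="wrist":
        M=np.array(p["mount"]); Rt=np.array(s["ee_rot"])
        Rc=Rt@M[:3,:3]; c=Rt@M[:3,3]+s["tcp_pos"]; p["R"]=Rc.T; p["t"]=-Rc.T@c
    p["fish"]=n=="wrist"
    if save: cv2.imwrite(f"pics/{save}.png",cv2.cvtColor(p["image"],cv2.COLOR_RGB2BGR))
    if save: np.save(f"pics/{save}.npy",{k:p[k] for k in ("fx","fy","cx","cy","R","t","fish","image")},allow_pickle=True)
    return p
def load(n): return np.load(f"pics/{n}.npy",allow_pickle=True).item()
def ray(p,uv):
    x=(uv[0]-p["cx"])/p["fx"]; y=(uv[1]-p["cy"])/p["fy"]
    if p["fish"]:
        th=np.hypot(x,y); k=np.sinc(th/np.pi); d=A([x*k,y*k,np.cos(th)])
    else: d=A([x,y,1.])
    R=A(p["R"]); d=R.T@d; return -R.T@A(p["t"]), d/np.linalg.norm(d)
def onz(p,uv,z):
    c,d=ray(p,uv); return c+d*(z-c[2])/d[2]
def proj(p,X):
    q=(A(p["R"])@A(X,float).T).T+A(p["t"]); x,y,z=q[...,0],q[...,1],q[...,2]
    if p["fish"]:
        rr=np.hypot(x,y); th=np.arctan2(rr,z); k=th/np.maximum(rr,1e-9)
    else: k=1/z
    return np.stack([p["cx"]+p["fx"]*x*k,p["cy"]+p["fy"]*y*k],-1)
def tri(obs):  # [(pic,uv)...]
    N=np.zeros((3,3));b=np.zeros(3)
    for p,uv in obs:
        c,d=ray(p,uv); P=np.eye(3)-np.outer(d,d); N+=P;b+=P@c
    X=np.linalg.solve(N,b); return X,[np.linalg.norm((np.eye(3)-np.outer(d,d))@(X-c)) for c,d in (ray(p,u) for p,u in obs)]
def Rt(yaw=0,tilt=0):
    "tool down; yaw of tool y axis off world -y; tilt about the rack's x (deg)"
    return (Ro.from_euler('z',yaw,degrees=True)*Ro.from_euler('x',tilt,degrees=True)).as_matrix()@A([[0,0,-1],[0,-1,0],[-1,0,0.]])
def rel(P,R):
    s=r.sense(); C=A(s["ee_rot"]); d=C.T@(A(P)-s["tcp_pos"])/.75
    w=Ro.from_matrix(C.T@R).as_rotvec()/np.pi
    n=max(np.linalg.norm(d)*750/41.7,np.linalg.norm(w)*180/7.16)
    print("t",np.round(d,4),"a",np.round(w,4),"rows",round(n,1),"from",np.round(s["tcp_pos"],4),"time",round(s["time_s"],1))
E
python3 - <<'E'
from h import *
p=cap("top","t0"); cap("scene","s0")
f=lambda c:A(c)/2+[50,100]
for n,z,cs in (("tray",.012,[(553,150),(625,158),(608,352),(535,347)]),("stand",.06,[(165,177),(241,174),(241,273),(165,276)]),("shelf hi/lo",.06,[(357,93),(415,103),(388,300),(328,294)])):
    Q=[onz(p,f(c),z+ (0 if n[1]!='h' else (.017 if i in(0,3) else -.017)))[:2] for i,c in enumerate(cs)]; print(n,np.round(Q,3).tolist(),np.round(np.mean(Q,0),3))
print("bottle",onz(p,f((60,150)),.0),"beaker",onz(p,f((508,90)),0.0),onz(p,f((247,72)),.045),"notebook",onz(p,f((720,290)),0))
rel([.48,.26,.33],Rt())
M=A(cap("wrist")["mount"]); print(np.round(M,3))
E
```

```text
tray [[0.635, -0.273], [0.625, -0.39], [0.316, -0.361], [0.32, -0.246]] [ 0.474 -0.318]
stand [[0.566, 0.335], [0.574, 0.219], [0.423, 0.21], [0.415, 0.325]] [0.495 0.272]
shelf hi/lo [[0.703, 0.043], [0.699, -0.047], [0.388, -0.014], [0.395, 0.076]] [0.546 0.015]
bottle [0.61401035 0.52720899 0.        ] beaker [ 0.73579882 -0.20110915  0.        ] [0.74054622 0.22116151 0.045     ] notebook [ 0.41703473 -0.54477874  0.        ]
t [-0.1179  0.3543 -0.5481] a [-0.0706  0.      0.    ] rows 11.9 from [0.1375 0.6097 0.2416] time 1.5
[[ 0.001 -0.257  0.966 -0.143]
 [ 1.    -0.    -0.001 -0.   ]
 [ 0.001  0.966  0.257 -0.07 ]
 [ 0.     0.     0.     1.   ]]
```

Emit:
play_rows([
  {"fingers": -1, "tx": -0.08, "ty": 0.118, "tz": -0.182, "ax": 0, "ay": 0, "az": 0},
  {"fingers": -1, "tx": -0.08, "ty": 0.118, "tz": -0.182, "ax": 0, "ay": 0, "az": 0},
  {"fingers": -1, "tx": -0.08, "ty": 0.118, "tz": -0.182, "ax": 0, "ay": 0, "az": 0},
  {"fingers": -1, "tx": -0.08, "ty": 0.118, "tz": -0.182, "ax": 0, "ay": 0, "az": 0},
  {"fingers": -1, "tx": -0.08, "ty": 0.118, "tz": -0.182, "ax": 0, "ay": 0, "az": 0},
])

```text
time_s: 1.97
tcp_pos: [0.2544, 0.4906, 0.3053]
ee_rot: [[0.003, -0.223, -0.975], [0.004, -0.975, 0.223], [-1.0, -0.005, -0.002]]
wrist_force: [-0.4, 0.6, 1.0]
gripper_width: 0.998
```

Emit:
play_rows([
  {"fingers": -1, "tx": -0.03, "ty": 0.118, "tz": -0.182, "ax": 0, "ay": 0, "az": 0},
  {"fingers": -1, "tx": -0.03, "ty": 0.118, "tz": -0.182, "ax": 0, "ay": 0, "az": 0},
  {"fingers": -1, "tx": -0.03, "ty": 0.118, "tz": -0.182, "ax": 0, "ay": 0, "az": 0},
  {"fingers": -1, "tx": -0.03, "ty": 0.118, "tz": -0.182, "ax": 0, "ay": 0, "az": 0},
  {"fingers": -1, "tx": -0.03, "ty": 0.118, "tz": -0.182, "ax": 0, "ay": 0, "az": 0},
])

```text
time_s: 2.38
tcp_pos: [0.3682, 0.3733, 0.3258]
ee_rot: [[0.002, -0.226, -0.974], [0.001, -0.974, 0.226], [-1.0, -0.002, -0.002]]
wrist_force: [-0.5, 0.6, 0.3]
gripper_width: 1.003
```

Emit:
play_rows([
  {"fingers": -1, "tx": 0, "ty": 0.118, "tz": -0.182, "ax": -0.07, "ay": 0, "az": 0},
  {"fingers": -1, "tx": 0, "ty": 0.118, "tz": -0.182, "ax": -0.07, "ay": 0, "az": 0},
  {"fingers": -1, "tx": 0, "ty": 0.118, "tz": -0.182, "ax": -0.07, "ay": 0, "az": 0},
  {"fingers": -1, "tx": 0, "ty": 0.118, "tz": -0.182, "ax": -0.07, "ay": 0, "az": 0},
  {"fingers": -1, "tx": 0, "ty": 0.118, "tz": -0.182, "ax": -0.07, "ay": 0, "az": 0},
])

```text
time_s: 2.8
tcp_pos: [0.4817, 0.2567, 0.3237]
ee_rot: [[0.0, -0.008, -1.0], [-0.002, -1.0, 0.008], [-1.0, 0.002, -0.0]]
wrist_force: [-0.0, 1.2, -0.6]
gripper_width: 0.997
```

Run:
```python
from h import *
p=cap("wrist","w0"); print(p["fx"],p["cx"],p["cy"]); print(np.round(r.sense()["joints"],1))
cv2.imwrite("pics/w0v.png",cv2.resize(cv2.imread("pics/w0.png"),(800,600),interpolation=cv2.INTER_CUBIC))
rel([.48,.02,.33],Rt())
```

```text
297.3186396354542 250.104048370962 188.94486549268206
[ 45.3  11.5  -2.7   0.  -75.9  44.3]
t [-0.0083  0.3176 -0.0018] a [-0.0023  0.0001 -0.0002] rows 5.7 from [0.4804 0.2582 0.3236] time 2.9
```

View pics/w0v.png

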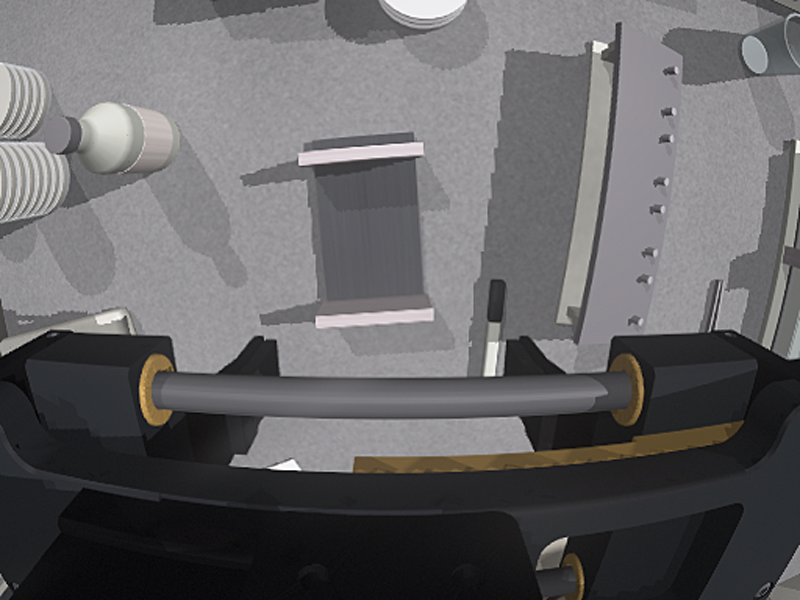

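The wrist view shows the stand's rails, far (298-424,150) and near (316-433,318), and the rack's shelf with its four pin pairs at x≈635-672.

Emit:
play_rows([
  {"fingers": -1, "tx": 0, "ty": 0.16, "tz": 0, "ax": 0, "ay": 0, "az": 0},
  {"fingers": -1, "tx": 0, "ty": 0.16, "tz": 0, "ax": 0, "ay": 0, "az": 0},
  {"fingers": -1, "tx": 0, "ty": 0.16, "tz": 0, "ax": 0, "ay": 0, "az": 0},
  {"fingers": -1, "tx": 0, "ty": 0.16, "tz": 0, "ax": 0, "ay": 0, "az": 0},
])

```text
time_s: 3.18
tcp_pos: [0.477, 0.1371, 0.3246]
ee_rot: [[-0.0, -0.005, -1.0], [-0.0, -1.0, 0.005], [-1.0, 0.0, 0.0]]
wrist_force: [-1.1, 0.6, 0.4]
gripper_width: 1.001
```

Emit:
play_rows([
  {"fingers": -1, "tx": 0, "ty": 0.16, "tz": 0, "ax": 0, "ay": 0, "az": 0},
  {"fingers": -1, "tx": 0, "ty": 0.16, "tz": 0, "ax": 0, "ay": 0, "az": 0},
  {"fingers": -1, "tx": 0, "ty": 0.16, "tz": 0, "ax": 0, "ay": 0, "az": 0},
  {"fingers": -1, "tx": 0, "ty": 0.16, "tz": 0, "ax": 0, "ay": 0, "az": 0},
])

```text
time_s: 3.52
tcp_pos: [0.4772, 0.0174, 0.3244]
ee_rot: [[-0.0, -0.006, -1.0], [-0.001, -1.0, 0.006], [-1.0, 0.001, 0.0]]
wrist_force: [0.9, 0.6, 0.1]
gripper_width: 1.003
```

Run:
```python
from h import *
cap("wrist","w1"); rel([.42,-.31,.33],Rt(-5))
p=load("w0"); k=.64
for cs in ([(298,153),(424,143),(424,157),(300,166)],[(316,316),(433,308),(433,321),(317,328)]):
    Q=[onz(p,A(c)*k,.06)[:2] for c in cs]; print(np.round(Q,4).tolist(),np.round(np.mean(Q,0),4))
cv2.imwrite("pics/w1v.png",cv2.resize(cv2.imread("pics/w1.png")[:250],(800,391),interpolation=cv2.INTER_CUBIC))
```

```text
t [-0.0078  0.4394  0.0747] a [ 0.0262 -0.0001  0.0001] rows 8.0 from [0.4777 0.0193 0.3243] time 3.6
[[0.5732, 0.3374], [0.5796, 0.2276], [0.5673, 0.2276], [0.5616, 0.3359]] [0.5704 0.2821]
[[0.4246, 0.3268], [0.4314, 0.2189], [0.4189, 0.2187], [0.4128, 0.3265]] [0.4219 0.2727]
```

View pics/w1v.png

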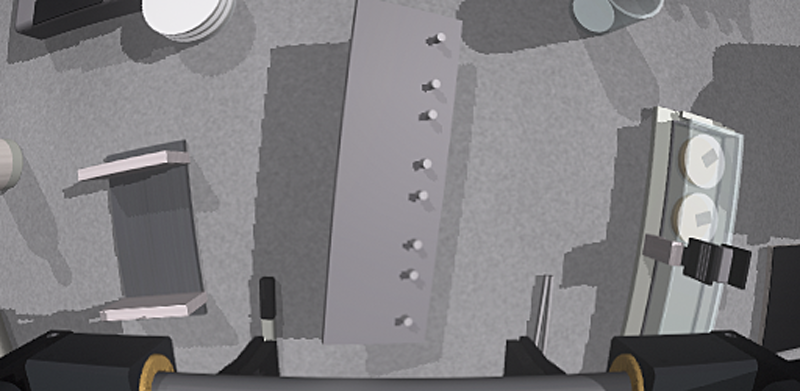

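The pins show as bright tops from (440,37) to (406,321), and two dishes are under the hood at (703,160) and (698,217). Next I'll move over the tray.

Emit:
play_rows([
  {"fingers": -1, "tx": 0, "ty": 0.22, "tz": 0.035, "ax": 0.026, "ay": 0, "az": 0},
  {"fingers": -1, "tx": 0, "ty": 0.22, "tz": 0.035, "ax": 0.026, "ay": 0, "az": 0},
  {"fingers": -1, "tx": 0, "ty": 0.22, "tz": 0.035, "ax": 0.026, "ay": 0, "az": 0},
  {"fingers": -1, "tx": 0, "ty": 0.22, "tz": 0.035, "ax": 0.026, "ay": 0, "az": 0},
  {"fingers": -1, "tx": 0, "ty": 0.22, "tz": 0.035, "ax": 0.026, "ay": 0, "az": 0},
])

```text
time_s: 3.98
tcp_pos: [0.4507, -0.1477, 0.3241]
ee_rot: [[-0.0, -0.088, -0.996], [-0.001, -0.996, 0.088], [-1.0, 0.001, 0.0]]
wrist_force: [0.1, 0.9, 0.7]
gripper_width: 1.0
```

Emit:
play_rows([
  {"fingers": -1, "tx": 0, "ty": 0.22, "tz": 0.04, "ax": 0, "ay": 0, "az": 0},
  {"fingers": -1, "tx": 0, "ty": 0.22, "tz": 0.04, "ax": 0, "ay": 0, "az": 0},
  {"fingers": -1, "tx": 0, "ty": 0.22, "tz": 0.04, "ax": 0, "ay": 0, "az": 0},
  {"fingers": -1, "tx": 0, "ty": 0.22, "tz": 0.04, "ax": 0, "ay": 0, "az": 0},
  {"fingers": -1, "tx": 0, "ty": 0.22, "tz": 0.04, "ax": 0, "ay": 0, "az": 0},
])

```text
time_s: 4.4
tcp_pos: [0.4073, -0.3097, 0.3235]
ee_rot: [[-0.001, -0.088, -0.996], [-0.001, -0.996, 0.088], [-1.0, 0.001, 0.001]]
wrist_force: [1.0, 0.1, 0.9]
gripper_width: 0.998
```

Run:
```python
from h import *
from scipy.optimize import least_squares
cap("wrist","w2"); print(np.round(r.sense()["joints"],1)); rel([.42,-.31,.33],Rt(-5))
a,b=load("w0"),load("w1")
U0=A([(672,70),(669,111),(666,139),(660,181),(657,209),(651,252),(646,279),(637,321)])*.64
U1=A([(440,37),(435,84),(431,115),(426,163),(422,195),(417,244),(412,274),(406,321)])*.64
xs=A([130,86,58,14,-14,-58,-86,-130])/1000
L=np.stack([xs,0*xs-.026,0*xs+.010],1)
def W(q): return (Ro.from_euler('z',q[3])*Ro.from_euler('x',np.radians(20))).apply(L)+q[:3]
f=lambda q:np.concatenate([(proj(a,W(q))-U0).ravel(),(proj(b,W(q))-U1).ravel()])
s=least_squares(f,[.55,.01,.06,-.1],loss='soft_l1'); print("shelf",np.round(s.x[:3],4),np.degrees(s.x[3]),np.round(f(s.x),1))
cv2.imwrite("pics/w2v.png",cv2.resize(cv2.imread("pics/w2.png")[:250],(800,391),interpolation=cv2.INTER_CUBIC))
```

```text
[-18.8   7.9  -7.1  -0.  -75.  103.8]
t [-0.0088  0.0016 -0.0164] a [0.     0.0002 0.0001] rows 0.3 from [ 0.4079 -0.3077  0.3234] time 4.5
shelf [0.5462 0.0165 0.0537] -6.5460212421611566 [ 0.1  0.4  0.4  0.3  0.8 -0.4  1.5  0.1  0.9 -0.3  0.1 -0.3 -0.1 -0.3
 -0.2 -0.8 -0.5  1.3 -0.5  0.6 -0.1  0.2 -0.5  0.6 -0.2  0.  -0.7 -0.2
  0.2 -0.1  0.4 -0.9]
```

View pics/w2v.png

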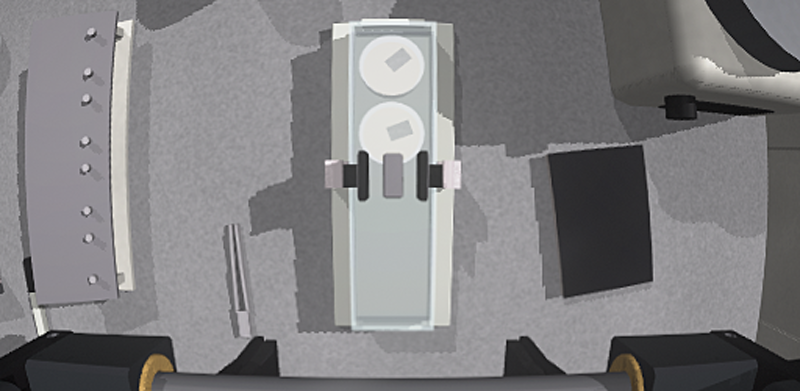

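The hood is square to the tool. The tabs are at (363,176) and (422,175), the catches at (334,175) and (452,174), and the dishes at (393,65) and (392,132). The near half is empty.

Run:
```python
from h import *
from scipy.optimize import least_squares
P=[load(x) for x in("w0","w1","w2")]
U=[A([(672,70),(669,111),(666,139),(660,181),(657,209),(651,252),(646,279),(637,321)])*.64,
A([(440,37),(435,84),(431,115),(426,163),(422,195),(417,244),(412,274),(406,321)])*.64,
A([(91,34),(87,73),(86,99),(85,142),(85,169),(86,211),(88,239),(92,280)])*.64]
xs=A([130,86,58,14,-14,-58,-86,-130])/1000
L=np.stack([xs,0*xs-.026,0*xs+.010],1)
def W(q): return (Ro.from_euler('z',q[3])*Ro.from_euler('x',np.radians(20))).apply(L)+q[:3]
f=lambda q:np.concatenate([(proj(p,W(q))-u).ravel() for p,u in zip(P,U)])
s=least_squares(f,[.55,.01,.06,-.1],loss='soft_l1'); print("shelf",np.round(s.x[:3],4),np.degrees(s.x[3]),np.round(np.abs(f(s.x)).reshape(3,-1).mean(1),1))
g=lambda q:f([q[0],q[1],.06,q[2]]); s=least_squares(g,[.55,.01,-.1],loss='soft_l1'); print("z=.06",np.round(s.x[:2],4),np.degrees(s.x[2]),np.round(np.abs(g(s.x)).reshape(3,-1).mean(1),1))
p=P[2]
for n,z,cs in (("tab",.101,[(358,151),(368,151),(368,200),(358,200),(417,151),(427,151),(427,200),(417,200)]),
 ("catch",.068,[(326,160),(326,188),(460,161),(460,188)]),
 ("tray",.012,[(335,22),(452,22),(450,328),(332,326)]),("dish",.032,[(393,65),(392,132)])):
    Q=A([onz(p,A(c)*.64,z)[:2] for c in cs]); print(n,np.round(Q,4).tolist(),np.round(Q.mean(0),4))
```

```text
shelf [0.5461 0.0176 0.0565] -6.5925068431395175 [0.5 0.6 0.4]
z=.06 [0.5461 0.0172] -6.720491448848168 [1.2 0.4 0.6]
tab [[0.4979, -0.2916], [0.4971, -0.2993], [0.4587, -0.2957], [0.4594, -0.2879], [0.4938, -0.3372], [0.4932, -0.345], [0.4546, -0.3418], [0.4553, -0.334]] [ 0.4762 -0.3165]
catch [[0.495, -0.2615], [0.471, -0.259], [0.4842, -0.3751], [0.4609, -0.3734]] [ 0.4778 -0.3173]
tray [[0.6373, -0.2746], [0.6274, -0.3889], [0.316, -0.3627], [0.329, -0.2408]] [ 0.4774 -0.3168]
dish [[0.5807, -0.3265], [0.5166, -0.3199]] [ 0.5487 -0.3232]
```

Run:
```python
from h import *
rel([.4775,-.317,.15],Rt(-5.2))
```

```text
t [ 0.2312  0.0043 -0.0938] a [0.0011 0.0002 0.0001] rows 4.5 from [ 0.4079 -0.3077  0.3234] time 4.5
```

Emit:
play_rows([
  {"fingers": -1, "tx": 0, "ty": 0.004, "tz": -0.094, "ax": 0.001, "ay": 0, "az": 0},
  {"fingers": -1, "tx": 0, "ty": 0.004, "tz": -0.094, "ax": 0.001, "ay": 0, "az": 0},
  {"fingers": -1, "tx": 0.08, "ty": 0.004, "tz": -0.094, "ax": 0.001, "ay": 0, "az": 0},
  {"fingers": -1, "tx": 0.13, "ty": 0.004, "tz": -0.094, "ax": 0.001, "ay": 0, "az": 0},
  {"fingers": -1, "tx": 0.17, "ty": 0.004, "tz": -0.094, "ax": 0.001, "ay": 0, "az": 0},
])

```text
time_s: 4.87
tcp_pos: [0.48, -0.3126, 0.1979]
ee_rot: [[0.002, -0.083, -0.997], [-0.0, -0.997, 0.083], [-1.0, -0.0, -0.002]]
wrist_force: [1.0, -0.1, -0.8]
gripper_width: 1.001
```

Emit:
play_rows([
  {"fingers": -1, "tx": 0.04, "ty": 0, "tz": 0, "ax": 0, "ay": 0, "az": 0},
  {"fingers": -1, "tx": 0.061, "ty": 0, "tz": 0, "ax": 0, "ay": 0, "az": 0},
  {"fingers": -1, "tx": 0.061, "ty": 0, "tz": 0, "ax": 0, "ay": 0, "az": 0},
])

```text
time_s: 5.12
tcp_pos: [0.4766, -0.3116, 0.1487]
ee_rot: [[-0.009, -0.084, -0.996], [0.004, -0.996, 0.084], [-1.0, -0.003, 0.009]]
wrist_force: [-0.2, 0.1, 0.2]
gripper_width: 0.999
```

Run:
```python
from h import *
cap("wrist","w3"); rel([.4775,-.317,.092],Rt(-5.2))
cv2.imwrite("pics/w3v.png",cv2.imread("pics/w3.png"))
```

```text
t [0.0794 0.0058 0.0001] a [0.0023 0.0013 0.0004] rows 1.4 from [ 0.4782 -0.3128  0.1516] time 5.2
```

View pics/w3v.png

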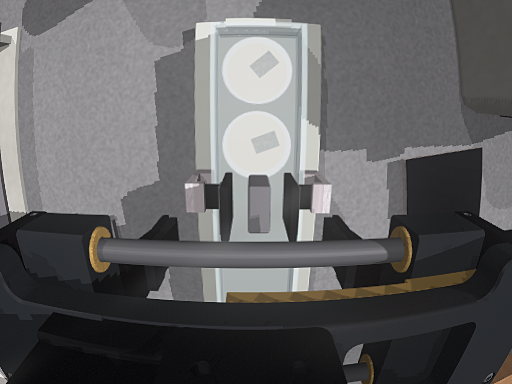

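Run:
```python
from h import *
p=load("w3"); Rz=Ro.from_euler('z',-5.2,degrees=True)
im=cv2.cvtColor(p["image"],cv2.COLOR_RGB2BGR); im=cv2.resize(im,None,fx=4,fy=4,interpolation=cv2.INTER_CUBIC)
def dr(pts,col):
    u=proj(p,Rz.apply(A(pts)/1000.)+[.4775,-.317,0]); u=((u+.5)*4).astype(int); cv2.polylines(im,[u],True,col,1)
for s in(1,-1):
    dr([(20,27*s,101),(-20,27*s,101),(-20,20*s,101),(20,20*s,101)],(0,0,255))
    dr([(12,43*s,68),(-12,43*s,68),(-12,58*s,68),(12,58*s,68)],(0,255,0))
dr([(144,39,52),(-144,39,52),(-144,-39,52),(144,-39,52)],(255,0,0))
dr([(155,60,12),(-155,60,12),(-155,-60,12),(155,-60,12)],(0,200,200))
cv2.imwrite("pics/w3o.png",cv2.resize(im[40:980,640:1440],(680,799))[:600])
```

```text
(no output)
```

View pics/w3o.png

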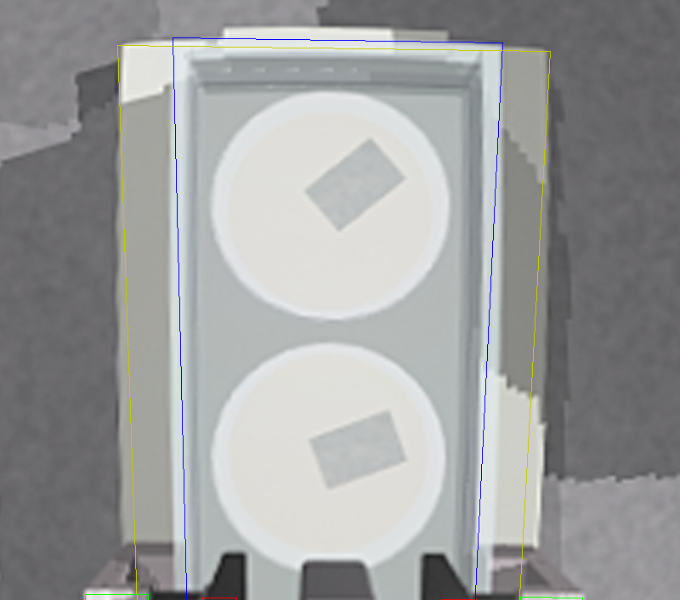

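The projected tray, hood, tabs and catches match the picture to about 2 mm. Now I'll descend and pinch.

Emit:
play_rows([
  {"fingers": -1, "tx": 0.03, "ty": 0.006, "tz": 0, "ax": 0.002, "ay": 0.001, "az": 0},
  {"fingers": -1, "tx": 0.055, "ty": 0.006, "tz": 0, "ax": 0.002, "ay": 0.001, "az": 0},
  {"fingers": -1, "tx": 0.079, "ty": 0.006, "tz": 0, "ax": 0.002, "ay": 0.001, "az": 0},
  {"fingers": -1, "tx": 0.079, "ty": 0.006, "tz": 0, "ax": 0.002, "ay": 0.001, "az": 0},
])

```text
time_s: 5.5
tcp_pos: [0.4774, -0.3181, 0.0928]
ee_rot: [[0.001, -0.092, -0.996], [0.001, -0.996, 0.092], [-1.0, -0.001, -0.0]]
wrist_force: [-0.3, 0.1, 0.7]
gripper_width: 0.999
```

Run:
```python
from h import *
rel([.4775,-.317,.092],Rt(-5.2)); print(r.sense()["wrist_force"])
```

```text
t [ 0.0011 -0.0014 -0.    ] a [-0.0004 -0.0001  0.0004] rows 0.0 from [ 0.4774 -0.3181  0.0928] time 5.5
[-0.31475211  0.05040075  0.68745583]
```

Emit:
play_rows([
  {"fingers": 0, "tx": 0, "ty": -0.001, "tz": 0, "ax": 0, "ay": 0, "az": 0},
  {"fingers": 1, "tx": 0, "ty": -0.001, "tz": 0, "ax": 0, "ay": 0, "az": 0},
  {"fingers": 1, "tx": 0, "ty": -0.001, "tz": 0, "ax": 0, "ay": 0, "az": 0},
  {"fingers": 1, "tx": 0, "ty": -0.001, "tz": 0, "ax": 0, "ay": 0, "az": 0},
  {"fingers": 1, "tx": 0, "ty": -0.001, "tz": 0, "ax": 0, "ay": 0, "az": 0},
])

```text
time_s: 5.92
tcp_pos: [0.4782, -0.319, 0.0952]
ee_rot: [[0.005, -0.093, -0.996], [-0.001, -0.996, 0.093], [-1.0, 0.001, -0.005]]
wrist_force: [0.3, 0.3, 0.0]
gripper_width: 0.706
```

Emit:
play_rows([
  {"fingers": 1, "tx": 0, "ty": 0, "tz": 0, "ax": 0, "ay": 0, "az": 0},
  {"fingers": 1, "tx": 0, "ty": 0, "tz": 0, "ax": 0, "ay": 0, "az": 0},
  {"fingers": 1, "tx": 0, "ty": 0, "tz": 0, "ax": 0, "ay": 0, "az": 0},
  {"fingers": 1, "tx": 0, "ty": 0, "tz": 0, "ax": 0, "ay": 0, "az": 0},
  {"fingers": 1, "tx": 0, "ty": 0, "tz": 0, "ax": 0, "ay": 0, "az": 0},
])

```text
time_s: 6.33
tcp_pos: [0.478, -0.3187, 0.0948]
ee_rot: [[0.004, -0.093, -0.996], [-0.0, -0.996, 0.093], [-1.0, -0.0, -0.004]]
wrist_force: [-0.4, 3.3, 6.4]
gripper_width: 0.348
```

Emit:
play_rows([
  {"fingers": 1, "tx": 0, "ty": 0, "tz": 0, "ax": 0, "ay": 0, "az": 0},
  {"fingers": 1, "tx": -0.01, "ty": 0, "tz": 0, "ax": 0, "ay": 0, "az": 0},
  {"fingers": 1, "tx": -0.025, "ty": 0, "tz": 0, "ax": 0, "ay": 0, "az": 0},
  {"fingers": 1, "tx": -0.045, "ty": 0, "tz": 0, "ax": 0, "ay": 0, "az": 0},
  {"fingers": 1, "tx": -0.07, "ty": 0, "tz": 0, "ax": 0, "ay": 0, "az": 0},
])

```text
time_s: 6.75
tcp_pos: [0.4756, -0.3183, 0.145]
ee_rot: [[-0.002, -0.094, -0.996], [0.002, -0.996, 0.094], [-1.0, -0.002, 0.002]]
wrist_force: [-0.5, -0.9, -2.7]
gripper_width: 0.349
```

Emit:
play_rows([
  {"fingers": 1, "tx": -0.03, "ty": 0, "tz": 0, "ax": 0, "ay": 0, "az": 0},
  {"fingers": 1, "tx": -0.07, "ty": 0, "tz": 0, "ax": 0, "ay": 0, "az": 0},
  {"fingers": 1, "tx": -0.12, "ty": 0, "tz": 0, "ax": 0, "ay": 0, "az": 0},
  {"fingers": 1, "tx": -0.16, "ty": 0, "tz": 0, "ax": 0, "ay": 0, "az": 0},
  {"fingers": 1, "tx": -0.19, "ty": 0, "tz": 0, "ax": 0, "ay": 0, "az": 0},
])

```text
time_s: 7.17
tcp_pos: [0.4768, -0.3192, 0.2914]
ee_rot: [[0.005, -0.093, -0.996], [-0.001, -0.996, 0.093], [-1.0, 0.001, -0.005]]
wrist_force: [0.5, -0.3, -3.1]
gripper_width: 0.35
```

Run:
```python
from h import *
rel([.495,.277,.30],Rt(3.6)); cap("wrist","w4"); cap("top","t4")
im=np.hstack([cv2.imread("pics/w4.png"),cv2.imread("pics/t4.png")[100:,200:488]])if 0 else None
a=cv2.imread("pics/w4.png"); b=cv2.imread("pics/t4.png")[100:320,230:430]; b=cv2.resize(b,None,fx=1.74,fy=1.745); b=b[:384]
cv2.imwrite("pics/v4.png",cv2.resize(np.hstack([a[:b.shape[0]],b]),(800,352)))
```

```text
t [-0.0122 -0.7937  0.0499] a [-0.0497 -0.0015 -0.0004] rows 14.3 from [ 0.4768 -0.3192  0.2914] time 7.2
```

View pics/v4.png

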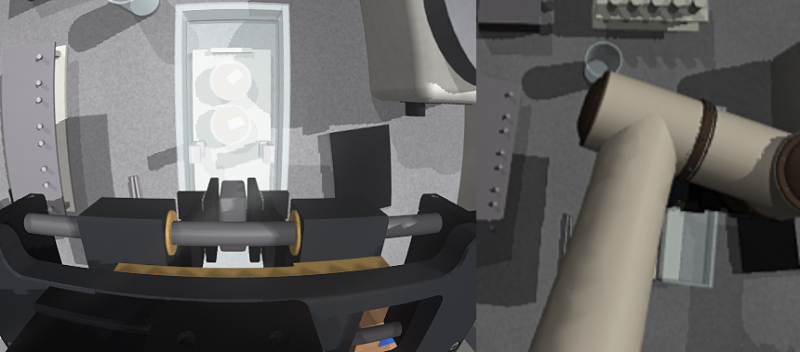

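The hood is up (force -3.1 N, width 0.35) and the two dishes stayed on the tray. Now I'll carry it to the stand.

Emit:
play_rows([
  {"fingers": 1, "tx": 0, "ty": -0.03, "tz": 0.002, "ax": 0, "ay": 0, "az": 0},
  {"fingers": 1, "tx": 0, "ty": -0.07, "tz": 0.004, "ax": 0, "ay": 0, "az": 0},
  {"fingers": 1, "tx": 0, "ty": -0.11, "tz": 0.007, "ax": 0, "ay": 0, "az": 0},
  {"fingers": 1, "tx": 0, "ty": -0.15, "tz": 0.01, "ax": 0, "ay": 0, "az": 0},
  {"fingers": 1, "tx": 0, "ty": -0.19, "tz": 0.012, "ax": 0, "ay": 0, "az": 0},
])

```text
time_s: 7.68
tcp_pos: [0.4795, -0.1747, 0.2863]
ee_rot: [[-0.002, -0.094, -0.996], [0.001, -0.996, 0.094], [-1.0, -0.001, 0.002]]
wrist_force: [0.9, 0.1, -2.6]
gripper_width: 0.348
```

Emit:
play_rows([
  {"fingers": 1, "tx": 0, "ty": -0.04, "tz": 0.002, "ax": 0, "ay": 0, "az": 0},
  {"fingers": 1, "tx": 0, "ty": -0.08, "tz": 0.005, "ax": 0, "ay": 0, "az": 0},
  {"fingers": 1, "tx": 0, "ty": -0.12, "tz": 0.008, "ax": 0, "ay": 0, "az": 0},
  {"fingers": 1, "tx": 0, "ty": -0.16, "tz": 0.01, "ax": 0, "ay": 0, "az": 0},
  {"fingers": 1, "tx": 0, "ty": -0.2, "tz": 0.013, "ax": 0, "ay": 0, "az": 0},
])

```text
time_s: 8.1
tcp_pos: [0.4839, -0.0246, 0.2865]
ee_rot: [[-0.002, -0.094, -0.996], [-0.001, -0.996, 0.094], [-1.0, 0.001, 0.002]]
wrist_force: [0.9, 0.0, -3.5]
gripper_width: 0.351
```

Emit:
play_rows([
  {"fingers": 1, "tx": 0, "ty": -0.04, "tz": 0.002, "ax": 0, "ay": 0, "az": 0},
  {"fingers": 1, "tx": 0, "ty": -0.08, "tz": 0.005, "ax": 0, "ay": 0, "az": 0},
  {"fingers": 1, "tx": 0, "ty": -0.12, "tz": 0.008, "ax": 0, "ay": 0, "az": 0},
  {"fingers": 1, "tx": 0, "ty": -0.16, "tz": 0.01, "ax": 0, "ay": 0, "az": 0},
  {"fingers": 1, "tx": 0, "ty": -0.2, "tz": 0.013, "ax": 0, "ay": 0, "az": 0},
])

```text
time_s: 8.52
tcp_pos: [0.4882, 0.1253, 0.2865]
ee_rot: [[-0.001, -0.093, -0.996], [-0.002, -0.996, 0.093], [-1.0, 0.002, 0.001]]
wrist_force: [0.6, -0.3, -3.2]
gripper_width: 0.346
```

Emit:
play_rows([
  {"fingers": 1, "tx": 0, "ty": -0.04, "tz": 0.002, "ax": -0.01, "ay": 0, "az": 0},
  {"fingers": 1, "tx": 0, "ty": -0.08, "tz": 0.005, "ax": -0.02, "ay": 0, "az": 0},
  {"fingers": 1, "tx": 0, "ty": -0.12, "tz": 0.008, "ax": -0.03, "ay": 0, "az": 0},
  {"fingers": 1, "tx": 0, "ty": -0.16, "tz": 0.01, "ax": -0.04, "ay": 0, "az": 0},
  {"fingers": 1, "tx": 0, "ty": -0.2, "tz": 0.013, "ax": -0.05, "ay": 0, "az": 0},
])

```text
time_s: 8.93
tcp_pos: [0.4927, 0.2753, 0.2861]
ee_rot: [[-0.001, 0.065, -0.998], [-0.003, -0.998, -0.065], [-1.0, 0.003, 0.001]]
wrist_force: [1.0, -0.6, -3.6]
gripper_width: 0.352
```

Run:
```python
from h import *
rel([.496,.2774,.16],Rt(3.6))
```

```text
t [ 0.1681 -0.003  -0.0048] a [ 0.0007  0.0004 -0.001 ] rows 3.0 from [0.4927 0.2753 0.2861] time 8.9
```

Emit:
play_rows([
  {"fingers": 1, "tx": 0.04, "ty": -0.003, "tz": -0.005, "ax": 0, "ay": 0, "az": 0},
  {"fingers": 1, "tx": 0.08, "ty": -0.003, "tz": -0.005, "ax": 0, "ay": 0, "az": 0},
  {"fingers": 1, "tx": 0.12, "ty": -0.003, "tz": -0.005, "ax": 0, "ay": 0, "az": 0},
  {"fingers": 1, "tx": 0.155, "ty": -0.003, "tz": -0.005, "ax": 0, "ay": 0, "az": 0},
  {"fingers": 1, "tx": 0.168, "ty": -0.003, "tz": -0.005, "ax": 0, "ay": 0, "az": 0},
])

```text
time_s: 9.35
tcp_pos: [0.4942, 0.2743, 0.1561]
ee_rot: [[-0.008, 0.062, -0.998], [-0.008, -0.998, -0.062], [-1.0, 0.008, 0.008]]
wrist_force: [-0.9, -0.6, -4.1]
gripper_width: 0.349
```

Emit:
play_rows([
  {"fingers": 1, "tx": 0.006, "ty": 0, "tz": 0, "ax": 0, "ay": 0, "az": 0},
  {"fingers": 1, "tx": 0.012, "ty": 0, "tz": 0, "ax": 0, "ay": 0, "az": 0},
  {"fingers": 1, "tx": 0.015, "ty": 0, "tz": 0, "ax": 0, "ay": 0, "az": 0},
  {"fingers": 1, "tx": 0.015, "ty": 0, "tz": 0, "ax": 0, "ay": 0, "az": 0},
])

```text
time_s: 9.68
tcp_pos: [0.4983, 0.2774, 0.1525]
ee_rot: [[0.004, 0.064, -0.998], [0.001, -0.998, -0.064], [-1.0, -0.001, -0.004]]
wrist_force: [-0.6, 1.2, -3.4]
gripper_width: 0.347
```

Run:
```python
from h import *
rel([.496,.2774,.1425],Rt(3.6)); cap("scene","s5"); cap("wrist","w5")
a=cv2.resize(cv2.imread("pics/s5.png")[150:330,240:480],None,fx=2,fy=2); b=cv2.imread("pics/w5.png")
b=cv2.resize(b[:240,100:420],(480,360)); cv2.imwrite("pics/v5.png",cv2.resize(np.hstack([a,b]),(800,300)))
```

```text
t [ 0.0133 -0.0002  0.0032] a [ 0.0004 -0.0014  0.0002] rows 0.2 from [0.4983 0.2774 0.1525] time 9.7
```

View pics/v5.png

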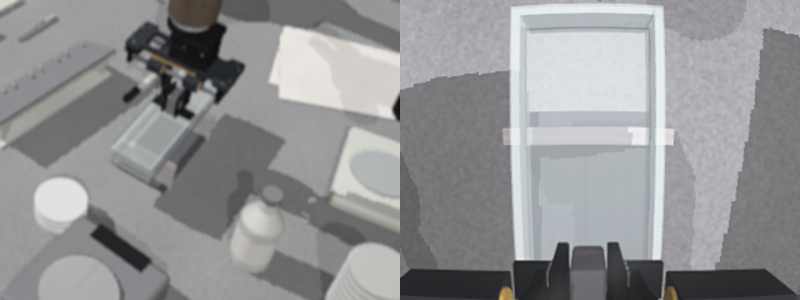

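The hood is centred on the rails, with about 9 px of overhang each side. Lowering to contact.

Emit:
play_rows([
  {"fingers": 1, "tx": 0.002, "ty": 0, "tz": 0.001, "ax": 0, "ay": 0, "az": 0},
  {"fingers": 1, "tx": 0.004, "ty": 0, "tz": 0.002, "ax": 0, "ay": 0, "az": 0},
  {"fingers": 1, "tx": 0.006, "ty": 0, "tz": 0.002, "ax": 0, "ay": 0, "az": 0},
  {"fingers": 1, "tx": 0.008, "ty": 0, "tz": 0.002, "ax": 0, "ay": 0, "az": 0},
  {"fingers": 1, "tx": 0.009, "ty": 0, "tz": 0.002, "ax": 0, "ay": 0, "az": 0},
])

```text
time_s: 10.2
tcp_pos: [0.4963, 0.277, 0.1447]
ee_rot: [[0.003, 0.064, -0.998], [-0.0, -0.998, -0.064], [-1.0, 0.001, -0.003]]
wrist_force: [-0.4, -0.5, -4.6]
gripper_width: 0.349
```

Emit:
play_rows([
  {"fingers": 1, "tx": 0.002, "ty": 0, "tz": 0, "ax": 0, "ay": 0, "az": 0},
  {"fingers": 1, "tx": 0.002, "ty": 0, "tz": 0, "ax": 0, "ay": 0, "az": 0},
])

```text
time_s: 10.37
tcp_pos: [0.4963, 0.277, 0.1431]
ee_rot: [[0.003, 0.064, -0.998], [-0.001, -0.998, -0.064], [-1.0, 0.001, -0.003]]
wrist_force: [0.1, -0.4, -3.2]
gripper_width: 0.352
```

Emit:
play_rows([
  {"fingers": 1, "tx": 0.002, "ty": 0, "tz": 0, "ax": 0, "ay": 0, "az": 0},
  {"fingers": 1, "tx": 0.002, "ty": 0, "tz": 0, "ax": 0, "ay": 0, "az": 0},
])

```text
time_s: 10.53
tcp_pos: [0.4965, 0.277, 0.1428]
ee_rot: [[0.004, 0.064, -0.998], [-0.0, -0.998, -0.064], [-1.0, 0.001, -0.004]]
wrist_force: [-2.3, -1.5, 2.7]
gripper_width: 0.353
```

Emit:
play_rows([
  {"fingers": 0.3, "tx": -0.001, "ty": 0, "tz": 0, "ax": 0, "ay": 0, "az": 0},
  {"fingers": -0.2, "tx": -0.001, "ty": 0, "tz": 0, "ax": 0, "ay": 0, "az": 0},
  {"fingers": -1, "tx": -0.001, "ty": 0, "tz": 0, "ax": 0, "ay": 0, "az": 0},
  {"fingers": -1, "tx": -0.001, "ty": 0, "tz": 0, "ax": 0, "ay": 0, "az": 0},
  {"fingers": -1, "tx": -0.001, "ty": 0, "tz": 0, "ax": 0, "ay": 0, "az": 0},
])

```text
time_s: 10.95
tcp_pos: [0.4965, 0.2771, 0.1428]
ee_rot: [[0.003, 0.064, -0.998], [-0.0, -0.998, -0.064], [-1.0, 0.0, -0.003]]
wrist_force: [-1.3, 0.3, -0.7]
gripper_width: 0.572
```

Emit:
play_rows([
  {"fingers": -1, "tx": 0, "ty": 0, "tz": 0, "ax": 0, "ay": 0, "az": 0},
  {"fingers": -1, "tx": 0, "ty": 0, "tz": 0, "ax": 0, "ay": 0, "az": 0},
  {"fingers": -1, "tx": 0, "ty": 0, "tz": 0, "ax": 0, "ay": 0, "az": 0},
  {"fingers": -1, "tx": 0, "ty": 0, "tz": 0, "ax": 0, "ay": 0, "az": 0},
])

```text
time_s: 11.28
tcp_pos: [0.4967, 0.2771, 0.1429]
ee_rot: [[0.004, 0.064, -0.998], [0.0, -0.998, -0.064], [-1.0, 0.0, -0.004]]
wrist_force: [0.7, 0.4, -0.6]
gripper_width: 0.872
```

Emit:
play_rows([
  {"fingers": -1, "tx": -0.02, "ty": 0, "tz": 0, "ax": 0, "ay": 0, "az": 0},
  {"fingers": -1, "tx": -0.07, "ty": 0, "tz": 0, "ax": 0, "ay": 0, "az": 0},
  {"fingers": -1, "tx": -0.12, "ty": 0, "tz": 0, "ax": 0, "ay": 0, "az": 0},
  {"fingers": -1, "tx": -0.17, "ty": 0, "tz": 0, "ax": 0, "ay": 0, "az": 0},
  {"fingers": -1, "tx": -0.2, "ty": 0, "tz": 0, "ax": 0, "ay": 0, "az": 0},
])

```text
time_s: 11.7
tcp_pos: [0.4972, 0.2776, 0.2977]
ee_rot: [[0.009, 0.065, -0.998], [0.003, -0.998, -0.065], [-1.0, -0.003, -0.009]]
wrist_force: [0.7, -0.3, 0.9]
gripper_width: 0.996
```

Run:
```python
from h import *
Rz=Ro.from_euler('z',-5.2,degrees=True); q=Rz.apply([.106,0,0])+[.4775,-.317,0]; print(q)
rel([.49,-.31,.29],Rt(-5.2))
```

```text
[ 0.58306375 -0.32660705  0.        ]
t [0.0075 0.7812 0.0602] a [ 0.0495 -0.0029  0.0011] rows 14.1 from [0.4972 0.2776 0.2977] time 11.7
```

Emit:
play_rows([
  {"fingers": -1, "tx": 0, "ty": 0.195, "tz": 0.015, "ax": 0, "ay": -0.003, "az": 0.001},
  {"fingers": -1, "tx": 0, "ty": 0.195, "tz": 0.015, "ax": 0, "ay": -0.003, "az": 0.001},
  {"fingers": -1, "tx": 0, "ty": 0.195, "tz": 0.015, "ax": 0, "ay": -0.003, "az": 0.001},
  {"fingers": -1, "tx": 0, "ty": 0.195, "tz": 0.015, "ax": 0, "ay": -0.003, "az": 0.001},
  {"fingers": -1, "tx": 0, "ty": 0.195, "tz": 0.015, "ax": 0, "ay": -0.003, "az": 0.001},
])

```text
time_s: 12.12
tcp_pos: [0.4935, 0.1268, 0.2934]
ee_rot: [[-0.006, 0.06, -0.998], [-0.004, -0.998, -0.06], [-1.0, 0.004, 0.006]]
wrist_force: [-0.5, 0.4, 0.3]
gripper_width: 1.0
```

Emit:
play_rows([
  {"fingers": -1, "tx": 0, "ty": 0.195, "tz": 0.015, "ax": 0, "ay": 0, "az": 0},
  {"fingers": -1, "tx": 0, "ty": 0.195, "tz": 0.015, "ax": 0, "ay": 0, "az": 0},
  {"fingers": -1, "tx": 0, "ty": 0.195, "tz": 0.015, "ax": 0, "ay": 0, "az": 0},
  {"fingers": -1, "tx": 0, "ty": 0.195, "tz": 0.015, "ax": 0, "ay": 0, "az": 0},
  {"fingers": -1, "tx": 0, "ty": 0.195, "tz": 0.015, "ax": 0, "ay": 0, "az": 0},
])

```text
time_s: 12.53
tcp_pos: [0.4919, -0.0193, 0.2936]
ee_rot: [[-0.006, 0.06, -0.998], [-0.005, -0.998, -0.06], [-1.0, 0.004, 0.006]]
wrist_force: [0.8, 0.2, -0.1]
gripper_width: 0.998
```

Emit:
play_rows([
  {"fingers": -1, "tx": 0, "ty": 0.195, "tz": 0.015, "ax": 0, "ay": 0, "az": 0},
  {"fingers": -1, "tx": 0, "ty": 0.195, "tz": 0.015, "ax": 0, "ay": 0, "az": 0},
  {"fingers": -1, "tx": 0, "ty": 0.195, "tz": 0.015, "ax": 0, "ay": 0, "az": 0},
  {"fingers": -1, "tx": 0, "ty": 0.195, "tz": 0.015, "ax": 0, "ay": 0, "az": 0},
  {"fingers": -1, "tx": 0, "ty": 0.195, "tz": 0.015, "ax": 0, "ay": 0, "az": 0},
])

```text
time_s: 12.95
tcp_pos: [0.4906, -0.1657, 0.2937]
ee_rot: [[-0.006, 0.06, -0.998], [-0.005, -0.998, -0.06], [-1.0, 0.004, 0.007]]
wrist_force: [0.2, 0.2, -0.9]
gripper_width: 0.999
```

Emit:
play_rows([
  {"fingers": -1, "tx": 0, "ty": 0.195, "tz": 0.015, "ax": 0.05, "ay": 0, "az": 0},
  {"fingers": -1, "tx": 0, "ty": 0.195, "tz": 0.015, "ax": 0.05, "ay": 0, "az": 0},
  {"fingers": -1, "tx": 0, "ty": 0.195, "tz": 0.015, "ax": 0.05, "ay": 0, "az": 0},
  {"fingers": -1, "tx": 0, "ty": 0.195, "tz": 0.015, "ax": 0.05, "ay": 0, "az": 0},
  {"fingers": -1, "tx": 0, "ty": 0.195, "tz": 0.015, "ax": 0.05, "ay": 0, "az": 0},
])

```text
time_s: 13.37
tcp_pos: [0.489, -0.3123, 0.2937]
ee_rot: [[-0.007, -0.096, -0.995], [-0.004, -0.995, 0.097], [-1.0, 0.005, 0.006]]
wrist_force: [0.5, 0.5, -0.4]
gripper_width: 0.999
```

```bash
cat >> h.py <<'E'
def dishes(p,z=.030,verbose=1):
    out=[]
    for d in spotter.silhouettes("dish0",p):
        m=d["region"].astype(np.uint8)
        if d["score"]<.25: continue
        (cx,cy),(a,b),t=cv2.fitEllipse(max(cv2.findContours(m,0,2)[0],key=len)); X=onz(p,(cx,cy),z)
        out.append(X)
        if verbose: print("dish",round(float(d["score"]),2),np.round((cx,cy,a,b),1),int(m.sum()),np.round(X,4))
    return out
E
python3 - <<'E'
from h import *
p=cap("wrist","w6"); D=dishes(p)
rel([.5173,-.3206,.10],Rt(-5.2))
cv2.imwrite("pics/w6v.png",cv2.resize(cv2.imread("pics/w6.png")[:250],(700,342)))
E
```

```text
dish 0.97 [252.2  93.3  42.8  44.8] 1567 [ 0.5818 -0.3247  0.03  ]
dish 0.75 [252.8 141.9  42.5  43.4] 1507 [ 0.5154 -0.3191  0.03  ]
t [ 0.2584  0.0103 -0.0408] a [-0.0009  0.002  -0.0013] rows 4.7 from [ 0.4889 -0.3094  0.294 ] time 13.5
```

View pics/w6v.png

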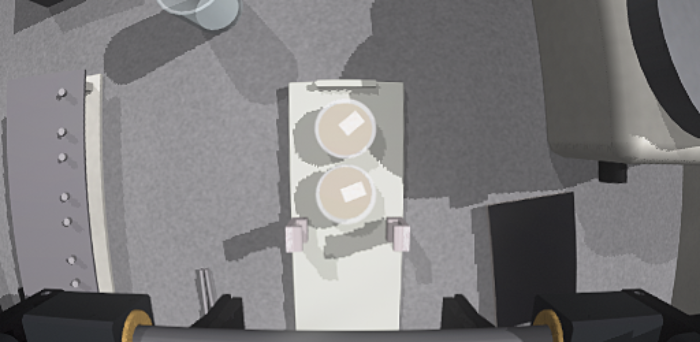

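Both dishes stand free on the tray at (0.582,-0.325) and (0.515,-0.319), and the near half is empty. Grasping the nearer one first.

Emit:
play_rows([
  {"fingers": -1, "tx": 0.05, "ty": 0.01, "tz": -0.04, "ax": -0.001, "ay": 0.002, "az": -0.001},
  {"fingers": -1, "tx": 0.1, "ty": 0.01, "tz": -0.04, "ax": -0.001, "ay": 0.002, "az": -0.001},
  {"fingers": -1, "tx": 0.15, "ty": 0.01, "tz": -0.04, "ax": -0.001, "ay": 0.002, "az": -0.001},
  {"fingers": -1, "tx": 0.2, "ty": 0.01, "tz": -0.04, "ax": -0.001, "ay": 0.002, "az": -0.001},
  {"fingers": -1, "tx": 0.24, "ty": 0.01, "tz": -0.04, "ax": -0.001, "ay": 0.002, "az": -0.001},
])

```text
time_s: 13.88
tcp_pos: [0.5162, -0.318, 0.1118]
ee_rot: [[-0.002, -0.088, -0.996], [-0.0, -0.996, 0.088], [-1.0, 0.0, 0.002]]
wrist_force: [-0.1, -0.5, -0.2]
gripper_width: 1.004
```

Emit:
play_rows([
  {"fingers": -1, "tx": 0.019, "ty": 0, "tz": 0, "ax": 0, "ay": 0, "az": 0},
  {"fingers": -1, "tx": 0.019, "ty": 0, "tz": 0, "ax": 0, "ay": 0, "az": 0},
  {"fingers": -1, "tx": 0.019, "ty": 0, "tz": 0, "ax": 0, "ay": 0, "az": 0},
])

```text
time_s: 14.13
tcp_pos: [0.5173, -0.3192, 0.1002]
ee_rot: [[-0.0, -0.087, -0.996], [-0.002, -0.996, 0.087], [-1.0, 0.002, 0.0]]
wrist_force: [0.8, 0.4, 1.3]
gripper_width: 1.003
```

Run:
```python
from h import *
rel([.516,-.3195,.034],Rt(-5.2))
p=cap("wrist"); dishes(p)
```

```text
t [0.0883 0.0004 0.0016] a [ 0.0011  0.0001 -0.0005] rows 1.6 from [ 0.5173 -0.3192  0.1002] time 14.1
dish 0.88 [250.7 119.2  84.1  84.7] 5699 [ 0.5817 -0.3248  0.03  ]
dish 0.72 [251.  205.1  77.9  79. ] 4883 [ 0.518  -0.3194  0.03  ]
```

Emit:
play_rows([
  {"fingers": -1, "tx": 0.04, "ty": 0, "tz": 0, "ax": 0.001, "ay": 0, "az": 0},
  {"fingers": -1, "tx": 0.07, "ty": 0, "tz": 0, "ax": 0.001, "ay": 0, "az": 0},
  {"fingers": -1, "tx": 0.086, "ty": 0, "tz": 0, "ax": 0.001, "ay": 0, "az": 0},
  {"fingers": -1, "tx": 0.086, "ty": 0, "tz": 0, "ax": 0.001, "ay": 0, "az": 0},
  {"fingers": 0, "tx": 0.086, "ty": 0, "tz": 0, "ax": 0.001, "ay": 0, "az": 0},
])

```text
time_s: 14.65
tcp_pos: [0.5174, -0.3209, 0.0367]
ee_rot: [[0.002, -0.092, -0.996], [-0.002, -0.996, 0.092], [-1.0, 0.002, -0.002]]
wrist_force: [-0.0, -0.3, -0.3]
gripper_width: 0.972
```

Emit:
play_rows([
  {"fingers": 1, "tx": 0, "ty": 0, "tz": 0, "ax": 0, "ay": 0, "az": 0},
  {"fingers": 1, "tx": 0, "ty": 0, "tz": 0, "ax": 0, "ay": 0, "az": 0},
  {"fingers": 1, "tx": 0, "ty": 0, "tz": 0, "ax": 0, "ay": 0, "az": 0},
  {"fingers": 1, "tx": 0, "ty": 0, "tz": 0, "ax": 0, "ay": 0, "az": 0},
  {"fingers": 1, "tx": 0, "ty": 0, "tz": 0, "ax": 0, "ay": 0, "az": 0},
])

```text
time_s: 15.07
tcp_pos: [0.5171, -0.3209, 0.0366]
ee_rot: [[0.002, -0.093, -0.996], [-0.002, -0.996, 0.093], [-1.0, 0.002, -0.002]]
wrist_force: [-0.7, 1.3, 4.1]
gripper_width: 0.678
```

Emit:
play_rows([
  {"fingers": 1, "tx": 0, "ty": 0, "tz": 0, "ax": 0, "ay": 0, "az": 0},
  {"fingers": 1, "tx": 0, "ty": 0, "tz": 0, "ax": 0, "ay": 0, "az": 0},
])

```text
time_s: 15.23
tcp_pos: [0.5171, -0.3209, 0.0366]
ee_rot: [[0.002, -0.093, -0.996], [-0.002, -0.996, 0.093], [-1.0, 0.002, -0.002]]
wrist_force: [-0.3, 1.6, 5.4]
gripper_width: 0.681
```

Emit:
play_rows([
  {"fingers": 1, "tx": -0.03, "ty": 0, "tz": 0, "ax": 0, "ay": 0, "az": 0},
  {"fingers": 1, "tx": -0.08, "ty": 0, "tz": 0, "ax": 0, "ay": 0, "az": 0},
  {"fingers": 1, "tx": -0.13, "ty": 0, "tz": 0, "ax": 0, "ay": 0, "az": 0},
  {"fingers": 1, "tx": -0.17, "ty": 0, "tz": 0, "ax": 0, "ay": 0, "az": 0},
  {"fingers": 1, "tx": -0.2, "ty": 0, "tz": 0, "ax": 0, "ay": 0, "az": 0},
])

```text
time_s: 15.65
tcp_pos: [0.5171, -0.3209, 0.1886]
ee_rot: [[0.004, -0.093, -0.996], [-0.003, -0.996, 0.093], [-1.0, 0.003, -0.004]]
wrist_force: [0.9, -0.5, -1.2]
gripper_width: 0.681
```

```bash
cat >> h.py <<'E'
SP=A([.5461,.0174,.060]); RS=Ro.from_euler('z',-6.65,degrees=True)*Ro.from_euler('x',20,degrees=True)
def sh(x,y,h): return RS.apply(A([x,y,h])/1000)+SP
E
python3 - <<'E'
from h import *
T=sh(36,2,25+70); print(T)
rel([T[0],T[1],.19],Rt(-5.2)); rel(T,Rt(-6.65,20))
E
```

```text
[ 0.57831274 -0.01717551  0.14995484]
t [-0.0028 -0.4107 -0.0437] a [-0.0006 -0.0012 -0.0008] rows 7.4 from [ 0.5171 -0.3209  0.1886] time 15.7
t [ 0.0506 -0.4109 -0.0435] a [ 7.500e-03  1.000e-04 -1.119e-01] rows 7.5 from [ 0.5171 -0.3209  0.1886] time 15.7
```

Emit:
play_rows([
  {"fingers": 1, "tx": 0, "ty": -0.04, "tz": -0.01, "ax": 0, "ay": 0, "az": 0},
  {"fingers": 1, "tx": 0, "ty": -0.09, "tz": -0.02, "ax": 0, "ay": 0, "az": 0},
  {"fingers": 1, "tx": 0, "ty": -0.14, "tz": -0.03, "ax": 0, "ay": 0, "az": 0},
  {"fingers": 1, "tx": 0, "ty": -0.18, "tz": -0.04, "ax": 0, "ay": 0, "az": 0},
  {"fingers": 1, "tx": 0, "ty": -0.22, "tz": -0.043, "ax": 0, "ay": 0, "az": 0},
])

```text
time_s: 16.07
tcp_pos: [0.5645, -0.1575, 0.1848]
ee_rot: [[0.0, -0.093, -0.996], [-0.001, -0.996, 0.093], [-1.0, 0.001, -0.0]]
wrist_force: [1.1, -0.3, -0.8]
gripper_width: 0.682
```

Emit:
play_rows([
  {"fingers": 1, "tx": 0, "ty": -0.05, "tz": 0, "ax": 0.002, "ay": 0, "az": -0.025},
  {"fingers": 1, "tx": 0, "ty": -0.09, "tz": 0, "ax": 0.004, "ay": 0, "az": -0.05},
  {"fingers": 1, "tx": 0, "ty": -0.13, "tz": 0, "ax": 0.006, "ay": 0, "az": -0.075},
  {"fingers": 1, "tx": 0, "ty": -0.17, "tz": 0, "ax": 0.008, "ay": 0, "az": -0.1},
  {"fingers": 1, "tx": 0, "ty": -0.19, "tz": 0, "ax": 0.008, "ay": 0, "az": -0.112},
])

```text
time_s: 16.48
tcp_pos: [0.5773, -0.015, 0.1849]
ee_rot: [[0.037, -0.111, -0.993], [0.346, -0.931, 0.117], [-0.938, -0.347, 0.004]]
wrist_force: [0.2, -0.5, -1.4]
gripper_width: 0.678
```

Emit:
play_rows([
  {"fingers": 1, "tx": 0, "ty": 0, "tz": 0, "ax": 0, "ay": 0, "az": 0},
  {"fingers": 1, "tx": 0, "ty": 0, "tz": 0, "ax": 0, "ay": 0, "az": 0},
])

```text
time_s: 16.65
tcp_pos: [0.577, -0.0177, 0.1847]
ee_rot: [[0.036, -0.111, -0.993], [0.34, -0.933, 0.117], [-0.94, -0.342, 0.005]]
wrist_force: [-0.4, -0.1, -0.6]
gripper_width: 0.682
```

Run:
```python
from h import *
rel(sh(36,2,25+30),Rt(-6.65,20)); cap("wrist","w7"); cap("scene","s7")
a=cv2.imread("pics/w7.png")[:300]; b=cv2.resize(cv2.imread("pics/s7.png")[110:260,200:340],(280,300)); cv2.imwrite("pics/v7.png",np.hstack([a,b]))
```

```text
t [ 0.0972  0.015  -0.0021] a [-0.0008  0.0013 -0.0001] rows 1.8 from [ 0.577  -0.0177  0.1847] time 16.6
```

View pics/v7.png

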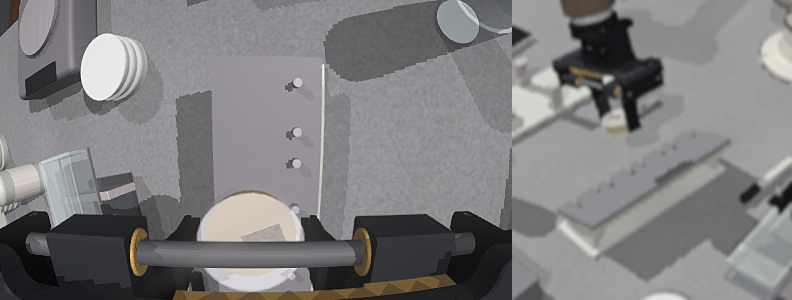

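The dish is held above the shelf, with pins at (298,83), (298,131), (298,163) and (296,210). I'll use this close view to check the shelf pose.

Run:
```python
from h import *
from scipy.optimize import least_squares
P=[load(x) for x in("w0","w1","w2","w7")]
U=[A([(672,70),(669,111),(666,139),(660,181),(657,209),(651,252),(646,279),(637,321)])*.64,
A([(440,37),(435,84),(431,115),(426,163),(422,195),(417,244),(412,274),(406,321)])*.64,
A([(91,34),(87,73),(86,99),(85,142),(85,169),(86,211),(88,239),(92,280)])*.64,A([(298,83),(298,131),(298,163),(296,210)])*1.]
xs=A([130,86,58,14,-14,-58,-86,-130])/1000
L=np.stack([xs,0*xs-.026,0*xs+.010],1)
W=lambda q:(Ro.from_euler('z',q[3])*Ro.from_euler('x',np.radians(20))).apply(L)+q[:3]
f=lambda q,I:np.concatenate([(proj(P[i],W(q))[:len(U[i])]-U[i]).ravel() for i in I])
for I in([0,1,2,3],[1,3]):
    s=least_squares(f,[.55,.01,.06,-.1],loss='soft_l1',args=(I,)); print(I,np.round(s.x[:3],4),np.degrees(s.x[3]),np.abs(s.fun).mean())
s=least_squares(lambda q:f([q[0],q[1],.06,q[2]],[3]),[.55,.01,-.1]); print("w7,z=.06",np.round(s.x,4),np.degrees(s.x[2]),np.round(s.fun,1))
```

```text
[0, 1, 2, 3] [0.5463 0.0169 0.0563] -6.882412831621767 0.6245648608504227
[1, 3] [0.5466 0.016  0.0564] -6.768428047966723 0.4065223761477548
w7,z=.06 [ 0.5466  0.014  -0.1072] -6.142281643411604 [ 0.1 -0.9  0.1  0.9 -0.4  0.2  0.2 -0.1]
```

Emit:
play_rows([
  {"fingers": 1, "tx": 0.03, "ty": 0.015, "tz": -0.002, "ax": -0.001, "ay": 0.001, "az": 0},
  {"fingers": 1, "tx": 0.06, "ty": 0.015, "tz": -0.002, "ax": -0.001, "ay": 0.001, "az": 0},
  {"fingers": 1, "tx": 0.09, "ty": 0.015, "tz": -0.002, "ax": -0.001, "ay": 0.001, "az": 0},
  {"fingers": 1, "tx": 0.115, "ty": 0.015, "tz": -0.002, "ax": -0.001, "ay": 0.001, "az": 0},
  {"fingers": 1, "tx": 0.124, "ty": 0.015, "tz": -0.002, "ax": -0.001, "ay": 0.001, "az": 0},
])

```text
time_s: 17.17
tcp_pos: [0.579, 0.0037, 0.091]
ee_rot: [[0.035, -0.111, -0.993], [0.34, -0.933, 0.116], [-0.94, -0.342, 0.005]]
wrist_force: [-1.1, -0.1, -1.7]
gripper_width: 0.678
```

Emit:
play_rows([
  {"fingers": 1, "tx": 0.001, "ty": 0, "tz": 0, "ax": 0, "ay": 0, "az": 0},
  {"fingers": 1, "tx": 0.002, "ty": 0, "tz": 0, "ax": 0, "ay": 0, "az": 0},
])

```text
time_s: 17.33
tcp_pos: [0.5813, 0.0038, 0.0929]
ee_rot: [[0.04, -0.108, -0.993], [0.34, -0.933, 0.115], [-0.939, -0.343, -0.001]]
wrist_force: [0.4, -0.4, -0.2]
gripper_width: 0.679
```

Run:
```python
from h import *
s=r.sense(); print(np.round(RS.inv().apply(s["tcp_pos"]-SP)*1000,1),s["wrist_force"]); rel(sh(36,2,25),Rt(-6.65,20))
```

```text
[36.5  2.4 34.2] [ 0.43753834 -0.37803191 -0.19789515]
t [0.0123 0.0005 0.0007] a [ 0.0003 -0.0002  0.0002] rows 0.2 from [0.5813 0.0038 0.0929] time 17.3
```

Emit:
play_rows([
  {"fingers": 1, "tx": 0.004, "ty": 0, "tz": 0, "ax": 0, "ay": 0, "az": 0},
  {"fingers": 1, "tx": 0.008, "ty": 0, "tz": 0, "ax": 0, "ay": 0, "az": 0},
  {"fingers": 1, "tx": 0.011, "ty": 0, "tz": 0, "ax": 0, "ay": 0, "az": 0},
  {"fingers": 1, "tx": 0.011, "ty": 0, "tz": 0, "ax": 0, "ay": 0, "az": 0},
])

```text
time_s: 17.67
tcp_pos: [0.5812, 0.0071, 0.085]
ee_rot: [[0.04, -0.108, -0.993], [0.341, -0.933, 0.116], [-0.939, -0.343, -0.0]]
wrist_force: [-0.8, 0.6, -1.6]
gripper_width: 0.682
```

Emit:
play_rows([
  {"fingers": 1, "tx": 0.002, "ty": 0, "tz": 0, "ax": 0, "ay": 0, "az": 0},
  {"fingers": 1, "tx": 0.002, "ty": 0, "tz": 0, "ax": 0, "ay": 0, "az": 0},
])

```text
time_s: 17.83
tcp_pos: [0.5813, 0.0072, 0.0848]
ee_rot: [[0.04, -0.107, -0.993], [0.341, -0.933, 0.114], [-0.939, -0.343, -0.001]]
wrist_force: [-2.8, -1.3, 5.2]
gripper_width: 0.679
```

Run:
```python
from h import *
s=r.sense(); print(np.round(RS.inv().apply(s["tcp_pos"]-SP)*1000,1),s["wrist_force"])
```

```text
[36.2  2.7 25.4] [-2.84226467 -1.25354291  5.17983817]
```

Emit:
play_rows([
  {"fingers": 0.2, "tx": 0, "ty": 0, "tz": 0, "ax": 0, "ay": 0, "az": 0},
  {"fingers": -0.3, "tx": 0, "ty": 0, "tz": 0, "ax": 0, "ay": 0, "az": 0},
  {"fingers": -0.8, "tx": 0, "ty": 0, "tz": 0, "ax": 0, "ay": 0, "az": 0},
  {"fingers": -0.8, "tx": 0, "ty": 0, "tz": 0, "ax": 0, "ay": 0, "az": 0},
  {"fingers": -0.8, "tx": 0, "ty": 0, "tz": 0, "ax": 0, "ay": 0, "az": 0},
])

```text
time_s: 18.25
tcp_pos: [0.5815, 0.0076, 0.0836]
ee_rot: [[0.041, -0.108, -0.993], [0.341, -0.933, 0.116], [-0.939, -0.343, -0.001]]
wrist_force: [0.3, -0.7, -0.7]
gripper_width: 0.827
```

Emit:
play_rows([
  {"fingers": -0.8, "tx": 0, "ty": 0, "tz": 0, "ax": 0, "ay": 0, "az": 0},
  {"fingers": -0.8, "tx": -0.01, "ty": 0, "tz": 0, "ax": 0, "ay": 0, "az": 0},
  {"fingers": -0.8, "tx": -0.04, "ty": 0, "tz": 0, "ax": 0, "ay": 0, "az": 0},
  {"fingers": -1, "tx": -0.09, "ty": 0, "tz": 0, "ax": 0, "ay": 0, "az": 0},
  {"fingers": -1, "tx": -0.14, "ty": 0, "tz": 0, "ax": 0, "ay": 0, "az": 0},
])

```text
time_s: 18.67
tcp_pos: [0.5763, -0.0286, 0.1825]
ee_rot: [[0.037, -0.109, -0.993], [0.34, -0.933, 0.115], [-0.94, -0.342, 0.003]]
wrist_force: [1.2, -0.7, 0.8]
gripper_width: 0.96
```

Emit:
play_rows([
  {"fingers": -1, "tx": -0.04, "ty": 0.04, "tz": 0, "ax": 0, "ay": 0, "az": 0.025},
  {"fingers": -1, "tx": -0.08, "ty": 0.08, "tz": 0, "ax": -0.002, "ay": 0, "az": 0.05},
  {"fingers": -1, "tx": -0.1, "ty": 0.12, "tz": 0, "ax": -0.004, "ay": 0, "az": 0.075},
  {"fingers": -1, "tx": -0.1, "ty": 0.15, "tz": 0, "ax": -0.007, "ay": 0, "az": 0.1},
  {"fingers": -1, "tx": -0.1, "ty": 0.18, "tz": 0, "ax": -0.007, "ay": 0, "az": 0.112},
])

```text
time_s: 19.08
tcp_pos: [0.5598, -0.1808, 0.208]
ee_rot: [[0.007, -0.093, -0.996], [-0.006, -0.996, 0.093], [-1.0, 0.005, -0.008]]
wrist_force: [-1.3, -0.2, -1.5]
gripper_width: 1.003
```

Run:
```python
from h import *
rel([.56,-.322,.26],Rt(-5.2)); p=cap("wrist","w8"); D=dishes(p,.03)
for d in dishes(p,.075,0): print(np.round(RS.inv().apply(d-SP)*1000,1))
```

```text
t [-0.0682  0.1878 -0.0183] a [-0.0008 -0.0024 -0.0016] rows 3.6 from [ 0.5598 -0.1808  0.208 ] time 19.1
dish 0.81 [370.5 147.   50.2  51.7] 2114 [ 0.5825 -0.322   0.03  ]
dish 0.72 [ 72.5 184.2  52.3  55.9] 2366 [0.5734 0.043  0.03  ]
[  79.7 -289.2  121.2]
[35.6  2.9 14.9]
```

Dish 1 sits on the shelf at local (36, 3) mm, above the pins. The second dish is still at (0.582,-0.323).

Emit:
play_rows([
  {"fingers": -1, "tx": 0, "ty": 0.05, "tz": -0.015, "ax": -0.001, "ay": -0.002, "az": -0.002},
  {"fingers": -1, "tx": 0, "ty": 0.1, "tz": -0.03, "ax": -0.001, "ay": -0.002, "az": -0.002},
  {"fingers": -1, "tx": 0, "ty": 0.15, "tz": -0.045, "ax": -0.001, "ay": -0.002, "az": -0.002},
  {"fingers": -1, "tx": 0, "ty": 0.189, "tz": -0.047, "ax": -0.001, "ay": -0.002, "az": -0.002},
  {"fingers": -1, "tx": 0.02, "ty": 0.189, "tz": -0.047, "ax": -0.001, "ay": -0.002, "az": -0.002},
])

```text
time_s: 19.65
tcp_pos: [0.5835, -0.3296, 0.1947]
ee_rot: [[0.006, -0.095, -0.995], [0.001, -0.995, 0.095], [-1.0, -0.002, -0.005]]
wrist_force: [0.7, 0.9, -0.1]
gripper_width: 1.0
```

Emit:
play_rows([
  {"fingers": -1, "tx": 0.04, "ty": 0, "tz": 0, "ax": 0, "ay": 0, "az": 0},
  {"fingers": -1, "tx": 0.08, "ty": 0, "tz": 0, "ax": 0, "ay": 0, "az": 0},
  {"fingers": -1, "tx": 0.12, "ty": 0, "tz": 0, "ax": 0, "ay": 0, "az": 0},
  {"fingers": -1, "tx": 0.12, "ty": 0, "tz": 0, "ax": 0, "ay": 0, "az": 0},
  {"fingers": -1, "tx": 0.12, "ty": 0, "tz": 0, "ax": 0, "ay": 0, "az": 0},
])

```text
time_s: 20.07
tcp_pos: [0.581, -0.3234, 0.1008]
ee_rot: [[-0.004, -0.091, -0.996], [0.006, -0.996, 0.09], [-1.0, -0.005, 0.005]]
wrist_force: [0.2, 0.4, -0.2]
gripper_width: 0.997
```

Run:
```python
from h import *
p=cap("wrist","w9"); D=dishes(p,.03); rel([D[0][0],D[0][1],.0355],Rt(-5.2))
```

```text
dish 0.58 [253.4 202.5  78.5  79.5] 4992 [ 0.5832 -0.3251  0.03  ]
t [ 0.0915  0.0015 -0.0001] a [ 0.0002 -0.0006  0.0011] rows 1.6 from [ 0.5831 -0.3242  0.1041] time 20.2
```

Emit:
play_rows([
  {"fingers": -1, "tx": 0.04, "ty": 0.001, "tz": 0, "ax": 0, "ay": 0, "az": 0.001},
  {"fingers": -1, "tx": 0.07, "ty": 0.001, "tz": 0, "ax": 0, "ay": 0, "az": 0.001},
  {"fingers": -1, "tx": 0.089, "ty": 0.001, "tz": 0, "ax": 0, "ay": 0, "az": 0.001},
  {"fingers": -1, "tx": 0.089, "ty": 0.001, "tz": 0, "ax": 0, "ay": 0, "az": 0.001},
  {"fingers": 0, "tx": 0.089, "ty": 0.001, "tz": 0, "ax": 0, "ay": 0, "az": 0.001},
])

```text
time_s: 20.58
tcp_pos: [0.5823, -0.3245, 0.0367]
ee_rot: [[0.0, -0.09, -0.996], [0.001, -0.996, 0.09], [-1.0, -0.001, -0.0]]
wrist_force: [-0.1, -0.4, 0.7]
gripper_width: 0.973
```

Emit:
play_rows([
  {"fingers": 1, "tx": 0, "ty": 0, "tz": 0, "ax": 0, "ay": 0, "az": 0},
  {"fingers": 1, "tx": 0, "ty": 0, "tz": 0, "ax": 0, "ay": 0, "az": 0},
  {"fingers": 1, "tx": 0, "ty": 0, "tz": 0, "ax": 0, "ay": 0, "az": 0},
  {"fingers": 1, "tx": 0, "ty": 0, "tz": 0, "ax": 0, "ay": 0, "az": 0},
  {"fingers": 1, "tx": 0, "ty": 0, "tz": 0, "ax": 0, "ay": 0, "az": 0},
])

```text
time_s: 21.0
tcp_pos: [0.5816, -0.3245, 0.036]
ee_rot: [[-0.0, -0.091, -0.996], [0.001, -0.996, 0.091], [-1.0, -0.001, 0.0]]
wrist_force: [0.4, -0.3, 3.9]
gripper_width: 0.683
```

Emit:
play_rows([
  {"fingers": 1, "tx": 0, "ty": 0, "tz": 0, "ax": 0, "ay": 0, "az": 0},
  {"fingers": 1, "tx": 0, "ty": 0, "tz": 0, "ax": 0, "ay": 0, "az": 0},
])

```text
time_s: 21.17
tcp_pos: [0.5816, -0.3245, 0.036]
ee_rot: [[-0.001, -0.091, -0.996], [0.001, -0.996, 0.091], [-1.0, -0.001, 0.001]]
wrist_force: [-1.3, 0.2, 5.9]
gripper_width: 0.679
```

Emit:
play_rows([
  {"fingers": 1, "tx": -0.03, "ty": 0, "tz": 0, "ax": 0, "ay": 0, "az": 0},
  {"fingers": 1, "tx": -0.08, "ty": 0, "tz": 0, "ax": 0, "ay": 0, "az": 0},
  {"fingers": 1, "tx": -0.13, "ty": 0, "tz": 0, "ax": 0, "ay": 0, "az": 0},
  {"fingers": 1, "tx": -0.17, "ty": 0, "tz": 0, "ax": 0, "ay": 0, "az": 0},
  {"fingers": 1, "tx": -0.2, "ty": 0, "tz": 0, "ax": 0, "ay": 0, "az": 0},
])

```text
time_s: 21.58
tcp_pos: [0.5819, -0.3247, 0.1878]
ee_rot: [[0.001, -0.091, -0.996], [0.001, -0.996, 0.091], [-1.0, -0.001, -0.001]]
wrist_force: [0.7, 0.1, -0.1]
gripper_width: 0.681
```

Run:
```python
from h import *
T=sh(-36,2,95); rel([T[0],T[1],.185],Rt(-5.2))
```

```text
t [ 0.0039 -0.4103  0.1379] a [-0.0001 -0.0003  0.0003] rows 7.8 from [ 0.5819 -0.3247  0.1878] time 21.6
```

Emit:
play_rows([
  {"fingers": 1, "tx": 0, "ty": -0.04, "tz": 0.014, "ax": 0, "ay": 0, "az": 0},
  {"fingers": 1, "tx": 0, "ty": -0.08, "tz": 0.028, "ax": 0, "ay": 0, "az": 0},
  {"fingers": 1, "tx": 0, "ty": -0.125, "tz": 0.042, "ax": 0, "ay": 0, "az": 0},
  {"fingers": 1, "tx": 0, "ty": -0.17, "tz": 0.056, "ax": 0, "ay": 0, "az": 0},
  {"fingers": 1, "tx": 0, "ty": -0.21, "tz": 0.07, "ax": 0, "ay": 0, "az": 0},
])

```text
time_s: 22.0
tcp_pos: [0.5422, -0.1611, 0.1845]
ee_rot: [[-0.003, -0.091, -0.996], [0.003, -0.996, 0.091], [-1.0, -0.002, 0.003]]
wrist_force: [0.1, 1.3, -0.7]
gripper_width: 0.682
```

Emit:
play_rows([
  {"fingers": 1, "tx": 0, "ty": -0.05, "tz": 0.015, "ax": 0.002, "ay": 0, "az": -0.025},
  {"fingers": 1, "tx": 0, "ty": -0.09, "tz": 0.03, "ax": 0.004, "ay": 0, "az": -0.05},
  {"fingers": 1, "tx": 0, "ty": -0.13, "tz": 0.045, "ax": 0.006, "ay": 0, "az": -0.075},
  {"fingers": 1, "tx": 0, "ty": -0.17, "tz": 0.06, "ax": 0.008, "ay": 0, "az": -0.1},
  {"fingers": 1, "tx": 0, "ty": -0.2, "tz": 0.068, "ax": 0.008, "ay": 0, "az": -0.112},
])

```text
time_s: 22.42
tcp_pos: [0.5049, -0.0071, 0.1854]
ee_rot: [[0.033, -0.112, -0.993], [0.349, -0.93, 0.116], [-0.937, -0.35, 0.008]]
wrist_force: [0.8, 0.3, -0.5]
gripper_width: 0.685
```

Emit:
play_rows([
  {"fingers": 1, "tx": 0, "ty": 0, "tz": 0, "ax": 0, "ay": 0, "az": 0},
  {"fingers": 1, "tx": 0, "ty": 0, "tz": 0, "ax": 0, "ay": 0, "az": 0},
])

```text
time_s: 22.58
tcp_pos: [0.5059, -0.0087, 0.1854]
ee_rot: [[0.033, -0.11, -0.993], [0.344, -0.932, 0.114], [-0.938, -0.345, 0.007]]
wrist_force: [1.3, -0.0, 0.4]
gripper_width: 0.677
```

Run:
```python
from h import *
rel(sh(-36,2,34),Rt(-6.65,20))
```

```text
t [ 0.1256  0.0167 -0.0021] a [-0.0004  0.0022  0.0012] rows 2.3 from [ 0.5059 -0.0087  0.1854] time 22.6
```

Emit:
play_rows([
  {"fingers": 1, "tx": 0.03, "ty": 0.017, "tz": -0.002, "ax": 0, "ay": 0.002, "az": 0.001},
  {"fingers": 1, "tx": 0.06, "ty": 0.017, "tz": -0.002, "ax": 0, "ay": 0.002, "az": 0.001},
  {"fingers": 1, "tx": 0.09, "ty": 0.017, "tz": -0.002, "ax": 0, "ay": 0.002, "az": 0.001},
  {"fingers": 1, "tx": 0.115, "ty": 0.017, "tz": -0.002, "ax": 0, "ay": 0.002, "az": 0.001},
  {"fingers": 1, "tx": 0.126, "ty": 0.017, "tz": -0.002, "ax": 0, "ay": 0.002, "az": 0.001},
])

```text
time_s: 23.0
tcp_pos: [0.5081, 0.0115, 0.0896]
ee_rot: [[0.035, -0.113, -0.993], [0.34, -0.933, 0.118], [-0.94, -0.342, 0.006]]
wrist_force: [-0.2, -0.4, -1.1]
gripper_width: 0.681
```

Emit:
play_rows([
  {"fingers": 1, "tx": 0, "ty": 0, "tz": 0, "ax": 0, "ay": 0, "az": 0},
  {"fingers": 1, "tx": 0, "ty": 0, "tz": 0, "ax": 0, "ay": 0, "az": 0},
  {"fingers": 1, "tx": 0, "ty": 0, "tz": 0, "ax": 0, "ay": 0, "az": 0},
])

```text
time_s: 23.25
tcp_pos: [0.5104, 0.0112, 0.0934]
ee_rot: [[0.042, -0.11, -0.993], [0.34, -0.933, 0.118], [-0.939, -0.343, -0.001]]
wrist_force: [-0.0, 1.3, -0.7]
gripper_width: 0.682
```

Run:
```python
from h import *
s=r.sense(); print(np.round(RS.inv().apply(s["tcp_pos"]-SP)*1000,1)); rel(sh(-36,2,25),Rt(-6.65,20))
```

```text
[-34.8   1.8  34.9]
t [ 0.0132 -0.0003  0.0017] a [-0.0004 -0.0006  0.0003] rows 0.2 from [0.5104 0.0112 0.0934] time 23.2
```

Emit:
play_rows([
  {"fingers": 1, "tx": 0.004, "ty": 0, "tz": 0.001, "ax": 0, "ay": 0, "az": 0},
  {"fingers": 1, "tx": 0.008, "ty": 0, "tz": 0.001, "ax": 0, "ay": 0, "az": 0},
  {"fingers": 1, "tx": 0.011, "ty": 0, "tz": 0.001, "ax": 0, "ay": 0, "az": 0},
  {"fingers": 1, "tx": 0.013, "ty": 0, "tz": 0.001, "ax": 0, "ay": 0, "az": 0},
  {"fingers": 1, "tx": 0.013, "ty": 0, "tz": 0.001, "ax": 0, "ay": 0, "az": 0},
])

```text
time_s: 23.67
tcp_pos: [0.5091, 0.0149, 0.084]
ee_rot: [[0.04, -0.11, -0.993], [0.341, -0.933, 0.117], [-0.939, -0.343, 0.0]]
wrist_force: [-2.4, -1.1, 4.7]
gripper_width: 0.681
```

Emit:
play_rows([
  {"fingers": 1, "tx": 0.001, "ty": 0, "tz": 0, "ax": 0, "ay": 0, "az": 0},
  {"fingers": 1, "tx": 0.001, "ty": 0, "tz": 0, "ax": 0, "ay": 0, "az": 0},
])

```text
time_s: 23.83
tcp_pos: [0.5092, 0.0149, 0.084]
ee_rot: [[0.04, -0.109, -0.993], [0.341, -0.933, 0.116], [-0.939, -0.343, 0.0]]
wrist_force: [-3.7, -2.6, 8.8]
gripper_width: 0.679
```

Run:
```python
from h import *
s=r.sense(); print(np.round(RS.inv().apply(s["tcp_pos"]-SP)*1000,1),s["wrist_force"])
```

```text
[-36.4   1.9  24.8] [-3.69424903 -2.62039428  8.79918874]
```

Emit:
play_rows([
  {"fingers": 0.2, "tx": -0.001, "ty": 0, "tz": 0, "ax": 0, "ay": 0, "az": 0},
  {"fingers": -0.3, "tx": -0.001, "ty": 0, "tz": 0, "ax": 0, "ay": 0, "az": 0},
  {"fingers": -0.8, "tx": -0.001, "ty": 0, "tz": 0, "ax": 0, "ay": 0, "az": 0},
  {"fingers": -0.8, "tx": -0.001, "ty": 0, "tz": 0, "ax": 0, "ay": 0, "az": 0},
  {"fingers": -0.8, "tx": -0.001, "ty": 0, "tz": 0, "ax": 0, "ay": 0, "az": 0},
])

```text
time_s: 24.25
tcp_pos: [0.5091, 0.0152, 0.083]
ee_rot: [[0.04, -0.111, -0.993], [0.341, -0.933, 0.118], [-0.939, -0.343, 0.001]]
wrist_force: [-1.0, -0.7, -0.2]
gripper_width: 0.824
```

Emit:
play_rows([
  {"fingers": -0.8, "tx": 0, "ty": 0, "tz": 0, "ax": 0, "ay": 0, "az": 0},
  {"fingers": -0.8, "tx": -0.01, "ty": 0, "tz": 0, "ax": 0, "ay": 0, "az": 0},
  {"fingers": -0.8, "tx": -0.04, "ty": 0, "tz": 0, "ax": 0, "ay": 0, "az": 0},
  {"fingers": -1, "tx": -0.09, "ty": 0, "tz": 0, "ax": 0, "ay": 0, "az": 0},
  {"fingers": -1, "tx": -0.14, "ty": 0, "tz": 0, "ax": 0, "ay": 0, "az": 0},
])

```text
time_s: 24.67
tcp_pos: [0.5041, -0.0211, 0.1825]
ee_rot: [[0.037, -0.111, -0.993], [0.34, -0.933, 0.117], [-0.94, -0.342, 0.004]]
wrist_force: [1.3, 0.0, 0.2]
gripper_width: 0.959
```

Run:
```python
from h import *
rel([.49,.10,.31],Rt(3.6))
```

```text
t [-0.1055 -0.2068  0.0381] a [-0.0569 -0.0089  0.111 ] rows 4.2 from [ 0.5041 -0.0211  0.1825] time 24.7
```

Emit:
play_rows([
  {"fingers": -1, "tx": -0.05, "ty": -0.03, "tz": 0.01, "ax": -0.01, "ay": -0.002, "az": 0.02},
  {"fingers": -1, "tx": -0.1, "ty": -0.06, "tz": 0.02, "ax": -0.02, "ay": -0.004, "az": 0.05},
  {"fingers": -1, "tx": -0.106, "ty": -0.11, "tz": 0.03, "ax": -0.035, "ay": -0.006, "az": 0.07},
  {"fingers": -1, "tx": -0.106, "ty": -0.16, "tz": 0.035, "ax": -0.05, "ay": -0.008, "az": 0.095},
  {"fingers": -1, "tx": -0.106, "ty": -0.207, "tz": 0.038, "ax": -0.057, "ay": -0.009, "az": 0.111},
])

```text
time_s: 25.08
tcp_pos: [0.4903, 0.1016, 0.3131]
ee_rot: [[0.008, 0.064, -0.998], [-0.001, -0.998, -0.064], [-1.0, 0.001, -0.008]]
wrist_force: [0.7, -0.3, -1.1]
gripper_width: 0.998
```

Emit:
play_rows([
  {"fingers": -1, "tx": 0, "ty": 0, "tz": 0, "ax": 0, "ay": 0, "az": 0},
  {"fingers": -1, "tx": 0, "ty": 0, "tz": 0, "ax": 0, "ay": 0, "az": 0},
])

```text
time_s: 25.25
tcp_pos: [0.4904, 0.1028, 0.3106]
ee_rot: [[0.004, 0.067, -0.998], [0.001, -0.998, -0.067], [-1.0, -0.001, -0.004]]
wrist_force: [0.1, 0.4, -0.3]
gripper_width: 1.002
```

Run:
```python
from h import *
rel([.4967,.2771,.16],Rt(3.6)); p=cap("wrist","w10")
for d in dishes(p,.073,1): print(np.round(RS.inv().apply(d-SP)*1000,1))
cv2.imwrite("pics/w10v.png",cv2.resize(cv2.imread("pics/w10.png")[:260],(800,406)))
```

```text
t [ 0.2012 -0.2311 -0.0233] a [ 0.0014 -0.0012  0.0003] rows 5.5 from [0.4904 0.1028 0.3106] time 25.2
dish 0.77 [324.7 103.7  45.6  46.9] 1734 [0.5803 0.0134 0.073 ]
[34.4  4.5 12.2]
```

View pics/w10v.png

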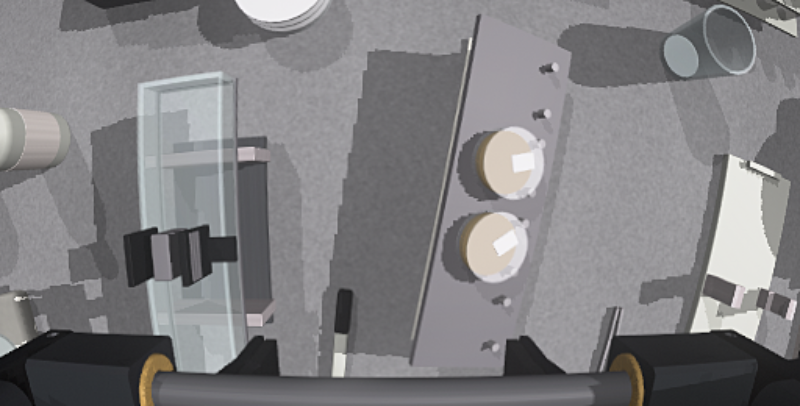

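Both dishes lie on the shelf inside their pin pairs at (513,161) and (497,246), the hood stands upright on the rails, and the tray is empty. Now I'll regrasp the hood.

Emit:
play_rows([
  {"fingers": -1, "tx": 0, "ty": -0.05, "tz": -0.005, "ax": 0.001, "ay": -0.001, "az": 0},
  {"fingers": -1, "tx": 0, "ty": -0.1, "tz": -0.01, "ax": 0.001, "ay": -0.001, "az": 0},
  {"fingers": -1, "tx": 0, "ty": -0.15, "tz": -0.015, "ax": 0.001, "ay": -0.001, "az": 0},
  {"fingers": -1, "tx": 0, "ty": -0.19, "tz": -0.02, "ax": 0.001, "ay": -0.001, "az": 0},
  {"fingers": -1, "tx": 0, "ty": -0.231, "tz": -0.023, "ax": 0.001, "ay": -0.001, "az": 0},
])

```text
time_s: 25.77
tcp_pos: [0.4976, 0.2739, 0.3095]
ee_rot: [[-0.001, 0.056, -0.998], [-0.0, -0.998, -0.056], [-1.0, 0.0, 0.001]]
wrist_force: [0.7, -0.5, 0.2]
gripper_width: 1.0
```

Emit:
play_rows([
  {"fingers": -1, "tx": 0, "ty": 0, "tz": 0, "ax": 0, "ay": 0, "az": 0},
  {"fingers": -1, "tx": 0.04, "ty": 0, "tz": 0, "ax": 0, "ay": 0, "az": 0},
  {"fingers": -1, "tx": 0.08, "ty": 0, "tz": 0, "ax": 0, "ay": 0, "az": 0},
  {"fingers": -1, "tx": 0.1, "ty": 0, "tz": 0, "ax": 0, "ay": 0, "az": 0},
  {"fingers": -1, "tx": 0.1, "ty": 0, "tz": 0, "ax": 0, "ay": 0, "az": 0},
])

```text
time_s: 26.18
tcp_pos: [0.4955, 0.2708, 0.2304]
ee_rot: [[-0.009, 0.055, -0.998], [-0.005, -0.998, -0.055], [-1.0, 0.005, 0.009]]
wrist_force: [-0.9, -0.3, 0.4]
gripper_width: 1.001
```

Run:
```python
from h import *
rel([.4966,.2771,.1428],Rt(3.7))
```

```text
t [ 0.1167 -0.0089 -0.003 ] a [-0.0029  0.0028 -0.0016] rows 2.1 from [0.4955 0.2708 0.2304] time 26.2
```

Emit:
play_rows([
  {"fingers": -1, "tx": 0, "ty": -0.008, "tz": -0.002, "ax": -0.003, "ay": 0.002, "az": -0.001},
  {"fingers": -1, "tx": 0.03, "ty": -0.008, "tz": -0.002, "ax": -0.003, "ay": 0.002, "az": -0.001},
  {"fingers": -1, "tx": 0.06, "ty": -0.008, "tz": -0.002, "ax": -0.003, "ay": 0.002, "az": -0.001},
  {"fingers": -1, "tx": 0.08, "ty": -0.008, "tz": -0.002, "ax": -0.003, "ay": 0.002, "az": -0.001},
  {"fingers": -1, "tx": 0.08, "ty": -0.008, "tz": -0.002, "ax": -0.003, "ay": 0.002, "az": -0.001},
])

```text
time_s: 26.6
tcp_pos: [0.4977, 0.2793, 0.1735]
ee_rot: [[0.003, 0.067, -0.998], [0.002, -0.998, -0.067], [-1.0, -0.002, -0.003]]
wrist_force: [-0.4, -0.5, 0.5]
gripper_width: 1.002
```

Run:
```python
from h import *
rel([.4966,.2771,.1428],Rt(3.7))
```

```text
t [0.0409 0.0029 0.0018] a [ 0.0009 -0.001   0.0005] rows 0.7 from [0.4977 0.2793 0.1735] time 26.6
```

Emit:
play_rows([
  {"fingers": -1, "tx": 0.015, "ty": 0.002, "tz": 0.001, "ax": 0.001, "ay": -0.001, "az": 0},
  {"fingers": -1, "tx": 0.03, "ty": 0.002, "tz": 0.001, "ax": 0.001, "ay": -0.001, "az": 0},
  {"fingers": -1, "tx": 0.041, "ty": 0.002, "tz": 0.001, "ax": 0.001, "ay": -0.001, "az": 0},
  {"fingers": -1, "tx": 0.041, "ty": 0.002, "tz": 0.001, "ax": 0.001, "ay": -0.001, "az": 0},
  {"fingers": -1, "tx": 0.041, "ty": 0.002, "tz": 0.001, "ax": 0.001, "ay": -0.001, "az": 0},
])

```text
time_s: 27.02
tcp_pos: [0.4982, 0.2792, 0.1448]
ee_rot: [[0.003, 0.066, -0.998], [0.004, -0.998, -0.066], [-1.0, -0.004, -0.004]]
wrist_force: [0.1, -0.3, 0.1]
gripper_width: 1.0
```

Emit:
play_rows([
  {"fingers": 0, "tx": 0, "ty": 0, "tz": 0, "ax": 0, "ay": 0, "az": 0},
  {"fingers": 1, "tx": 0, "ty": 0, "tz": 0, "ax": 0, "ay": 0, "az": 0},
  {"fingers": 1, "tx": 0, "ty": 0, "tz": 0, "ax": 0, "ay": 0, "az": 0},
  {"fingers": 1, "tx": 0, "ty": 0, "tz": 0, "ax": 0, "ay": 0, "az": 0},
  {"fingers": 1, "tx": 0, "ty": 0, "tz": 0, "ax": 0, "ay": 0, "az": 0},
])

```text
time_s: 27.43
tcp_pos: [0.4977, 0.2792, 0.1445]
ee_rot: [[0.003, 0.066, -0.998], [0.004, -0.998, -0.066], [-1.0, -0.004, -0.003]]
wrist_force: [0.5, 0.2, 0.8]
gripper_width: 0.704
```

Emit:
play_rows([
  {"fingers": 1, "tx": 0, "ty": 0, "tz": 0, "ax": 0, "ay": 0, "az": 0},
  {"fingers": 1, "tx": 0, "ty": 0, "tz": 0, "ax": 0, "ay": 0, "az": 0},
  {"fingers": 1, "tx": 0, "ty": 0, "tz": 0, "ax": 0, "ay": 0, "az": 0},
  {"fingers": 1, "tx": 0, "ty": 0, "tz": 0, "ax": 0, "ay": 0, "az": 0},
  {"fingers": 1, "tx": 0, "ty": 0, "tz": 0, "ax": 0, "ay": 0, "az": 0},
])

```text
time_s: 27.85
tcp_pos: [0.4976, 0.2787, 0.1445]
ee_rot: [[0.002, 0.066, -0.998], [0.003, -0.998, -0.066], [-1.0, -0.003, -0.002]]
wrist_force: [-1.9, -3.1, 4.5]
gripper_width: 0.348
```

Emit:
play_rows([
  {"fingers": 1, "tx": 0, "ty": 0, "tz": 0, "ax": 0, "ay": 0, "az": 0},
  {"fingers": 1, "tx": 0, "ty": 0, "tz": 0, "ax": 0, "ay": 0, "az": 0},
])

```text
time_s: 28.02
tcp_pos: [0.4976, 0.2788, 0.1445]
ee_rot: [[0.002, 0.066, -0.998], [0.003, -0.998, -0.066], [-1.0, -0.003, -0.003]]
wrist_force: [-0.9, -3.1, 3.7]
gripper_width: 0.349
```

Emit:
play_rows([
  {"fingers": 1, "tx": -0.01, "ty": 0, "tz": 0, "ax": 0, "ay": 0, "az": 0},
  {"fingers": 1, "tx": -0.04, "ty": 0, "tz": 0, "ax": 0, "ay": 0, "az": 0},
  {"fingers": 1, "tx": -0.09, "ty": 0, "tz": 0, "ax": 0, "ay": 0, "az": 0},
  {"fingers": 1, "tx": -0.14, "ty": 0, "tz": 0, "ax": 0, "ay": 0, "az": 0},
  {"fingers": 1, "tx": -0.18, "ty": 0, "tz": 0, "ax": 0, "ay": 0, "az": 0},
])

```text
time_s: 28.43
tcp_pos: [0.4974, 0.2794, 0.2813]
ee_rot: [[0.004, 0.066, -0.998], [0.006, -0.998, -0.066], [-1.0, -0.006, -0.004]]
wrist_force: [1.2, 0.9, -2.3]
gripper_width: 0.348
```

Run:
```python
from h import *
rel([.479,-.3187,.28],Rt(-5.4))
```

```text
t [-0.0029  0.794   0.077 ] a [ 0.051  -0.0011  0.0018] rows 14.3 from [0.4974 0.2794 0.2813] time 28.4
```

Emit:
play_rows([
  {"fingers": 1, "tx": 0, "ty": 0.03, "tz": 0.003, "ax": 0, "ay": 0, "az": 0},
  {"fingers": 1, "tx": 0, "ty": 0.07, "tz": 0.007, "ax": 0, "ay": 0, "az": 0},
  {"fingers": 1, "tx": 0, "ty": 0.11, "tz": 0.011, "ax": 0, "ay": 0, "az": 0},
  {"fingers": 1, "tx": 0, "ty": 0.15, "tz": 0.015, "ax": 0, "ay": 0, "az": 0},
  {"fingers": 1, "tx": 0, "ty": 0.19, "tz": 0.018, "ax": 0, "ay": 0, "az": 0},
])

```text
time_s: 28.85
tcp_pos: [0.4923, 0.1349, 0.2779]
ee_rot: [[0.001, 0.066, -0.998], [0.005, -0.998, -0.066], [-1.0, -0.005, -0.001]]
wrist_force: [1.0, -0.6, -2.7]
gripper_width: 0.35
```

Emit:
play_rows([
  {"fingers": 1, "tx": 0, "ty": 0.04, "tz": 0.004, "ax": 0, "ay": 0, "az": 0},
  {"fingers": 1, "tx": 0, "ty": 0.08, "tz": 0.008, "ax": 0, "ay": 0, "az": 0},
  {"fingers": 1, "tx": 0, "ty": 0.12, "tz": 0.012, "ax": 0, "ay": 0, "az": 0},
  {"fingers": 1, "tx": 0, "ty": 0.16, "tz": 0.016, "ax": 0, "ay": 0, "az": 0},
  {"fingers": 1, "tx": 0, "ty": 0.2, "tz": 0.02, "ax": 0, "ay": 0, "az": 0},
])

```text
time_s: 29.27
tcp_pos: [0.4875, -0.0159, 0.2775]
ee_rot: [[0.002, 0.066, -0.998], [0.005, -0.998, -0.066], [-1.0, -0.005, -0.002]]
wrist_force: [1.0, 0.1, -3.2]
gripper_width: 0.347
```

Emit:
play_rows([
  {"fingers": 1, "tx": 0, "ty": 0.04, "tz": 0.004, "ax": 0, "ay": 0, "az": 0},
  {"fingers": 1, "tx": 0, "ty": 0.08, "tz": 0.008, "ax": 0, "ay": 0, "az": 0},
  {"fingers": 1, "tx": 0, "ty": 0.12, "tz": 0.012, "ax": 0, "ay": 0, "az": 0},
  {"fingers": 1, "tx": 0, "ty": 0.16, "tz": 0.016, "ax": 0, "ay": 0, "az": 0},
  {"fingers": 1, "tx": 0, "ty": 0.2, "tz": 0.02, "ax": 0, "ay": 0, "az": 0},
])

```text
time_s: 29.68
tcp_pos: [0.4827, -0.1665, 0.2768]
ee_rot: [[0.002, 0.066, -0.998], [0.005, -0.998, -0.066], [-1.0, -0.005, -0.003]]
wrist_force: [0.8, 0.3, -3.3]
gripper_width: 0.35
```

Emit:
play_rows([
  {"fingers": 1, "tx": 0, "ty": 0.05, "tz": 0.004, "ax": 0.01, "ay": 0, "az": 0},
  {"fingers": 1, "tx": 0, "ty": 0.1, "tz": 0.009, "ax": 0.021, "ay": 0, "az": 0.001},
  {"fingers": 1, "tx": 0, "ty": 0.14, "tz": 0.013, "ax": 0.031, "ay": 0, "az": 0.001},
  {"fingers": 1, "tx": 0, "ty": 0.18, "tz": 0.016, "ax": 0.041, "ay": -0.001, "az": 0.002},
  {"fingers": 1, "tx": 0, "ty": 0.204, "tz": 0.019, "ax": 0.051, "ay": -0.001, "az": 0.002},
])

```text
time_s: 30.1
tcp_pos: [0.4787, -0.3214, 0.2756]
ee_rot: [[-0.001, -0.098, -0.995], [-0.001, -0.995, 0.098], [-1.0, 0.002, 0.001]]
wrist_force: [0.1, 0.3, -2.2]
gripper_width: 0.346
```

Emit:
play_rows([
  {"fingers": 1, "tx": 0.04, "ty": 0, "tz": 0, "ax": 0, "ay": 0, "az": 0},
  {"fingers": 1, "tx": 0.07, "ty": 0, "tz": 0, "ax": 0, "ay": 0, "az": 0},
  {"fingers": 1, "tx": 0.09, "ty": 0, "tz": 0, "ax": 0, "ay": 0, "az": 0},
  {"fingers": 1, "tx": 0.09, "ty": 0, "tz": 0, "ax": 0, "ay": 0, "az": 0},
  {"fingers": 1, "tx": 0.09, "ty": 0, "tz": 0, "ax": 0, "ay": 0, "az": 0},
])

```text
time_s: 30.52
tcp_pos: [0.4786, -0.3192, 0.2084]
ee_rot: [[-0.003, -0.094, -0.996], [-0.001, -0.996, 0.094], [-1.0, 0.002, 0.003]]
wrist_force: [-0.7, -0.6, -2.4]
gripper_width: 0.348
```

Run:
```python
from h import *
rel([.479,-.3187,.17],Rt(-5.4)); p=cap("wrist","w11"); q=cap("scene","s11")
for d in dishes(q,.073): print(np.round(RS.inv().apply(d-SP)*1000,1))
a=cv2.resize(cv2.imread("pics/w11.png")[:260,110:420],(596,500)); b=cv2.resize(cv2.imread("pics/s11.png")[100:280,180:320],(204,262)); c=np.zeros((500,204,3),np.uint8); c[:262]=b
cv2.imwrite("pics/v11.png",np.hstack([a,c]))
```

```text
t [ 0.0511 -0.0008 -0.0007] a [-0.0001  0.0009 -0.0005] rows 0.9 from [ 0.4786 -0.3192  0.2084] time 30.5
dish 0.79 [259.1 198.8  13.6  18.8] 222 [0.5824 0.015  0.073 ]
dish 0.74 [274.7 189.3  12.7  17.7] 196 [0.5132 0.0236 0.073 ]
dish 0.4 [263.6 165.2   3.3  25.8] 74 [ 0.4398 -0.0892  0.073 ]
[36.3  6.1 11.6]
[-33.4   6.7  11.4]
[ -93.2 -106.6   52.6]
```

View pics/v11.png

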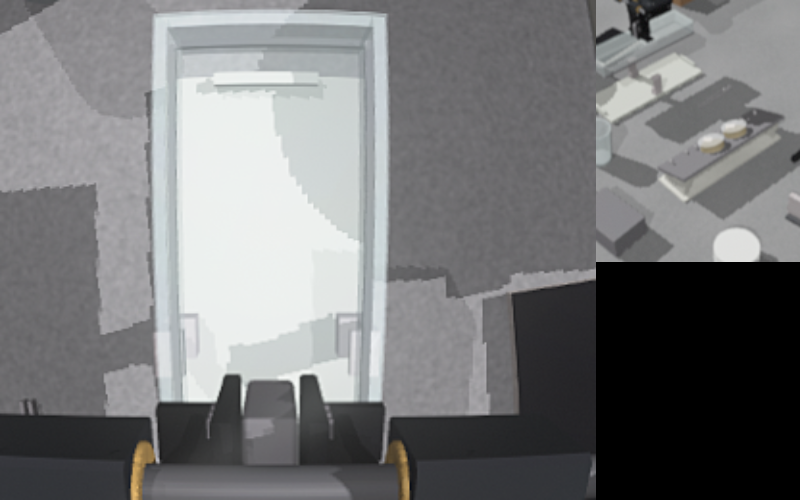

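Both dishes are on the rack, and the hood is centred over the empty tray. Lowering in steps.

Emit:
play_rows([
  {"fingers": 1, "tx": 0.02, "ty": 0, "tz": -0.001, "ax": 0, "ay": 0.001, "az": 0},
  {"fingers": 1, "tx": 0.04, "ty": 0, "tz": -0.001, "ax": 0, "ay": 0.001, "az": 0},
  {"fingers": 1, "tx": 0.055, "ty": 0, "tz": -0.001, "ax": 0, "ay": 0.001, "az": 0},
  {"fingers": 1, "tx": 0.055, "ty": 0, "tz": -0.001, "ax": 0, "ay": 0.001, "az": 0},
  {"fingers": 1, "tx": 0.055, "ty": 0, "tz": -0.001, "ax": 0, "ay": 0.001, "az": 0},
])

```text
time_s: 31.08
tcp_pos: [0.4799, -0.3199, 0.169]
ee_rot: [[0.003, -0.094, -0.996], [-0.003, -0.996, 0.094], [-1.0, 0.003, -0.004]]
wrist_force: [0.7, 0.1, -2.9]
gripper_width: 0.346
```

Emit:
play_rows([
  {"fingers": 1, "tx": 0, "ty": 0, "tz": 0, "ax": 0, "ay": 0, "az": 0},
  {"fingers": 1, "tx": 0, "ty": 0, "tz": 0, "ax": 0, "ay": 0, "az": 0},
])

```text
time_s: 31.25
tcp_pos: [0.4804, -0.3201, 0.1698]
ee_rot: [[0.005, -0.094, -0.996], [-0.004, -0.996, 0.094], [-1.0, 0.004, -0.006]]
wrist_force: [-0.8, 0.4, -3.5]
gripper_width: 0.347
```

Run:
```python
from h import *
rel([.479,-.3187,.12],Rt(-5.35))
```

```text
t [ 0.0664 -0.0019  0.0024] a [-0.0003 -0.0018 -0.0011] rows 1.2 from [ 0.4804 -0.3201  0.1698] time 31.2
```

Emit:
play_rows([
  {"fingers": 1, "tx": 0.015, "ty": -0.002, "tz": 0.002, "ax": 0, "ay": -0.002, "az": -0.001},
  {"fingers": 1, "tx": 0.03, "ty": -0.002, "tz": 0.002, "ax": 0, "ay": -0.002, "az": -0.001},
  {"fingers": 1, "tx": 0.045, "ty": -0.002, "tz": 0.002, "ax": 0, "ay": -0.002, "az": -0.001},
  {"fingers": 1, "tx": 0.058, "ty": -0.002, "tz": 0.002, "ax": 0, "ay": -0.002, "az": -0.001},
  {"fingers": 1, "tx": 0.066, "ty": -0.002, "tz": 0.002, "ax": 0, "ay": -0.002, "az": -0.001},
])

```text
time_s: 31.67
tcp_pos: [0.4776, -0.318, 0.1172]
ee_rot: [[-0.005, -0.095, -0.995], [0.002, -0.996, 0.095], [-1.0, -0.001, 0.006]]
wrist_force: [-1.0, 0.1, -3.4]
gripper_width: 0.348
```

Emit:
play_rows([
  {"fingers": 1, "tx": 0, "ty": 0, "tz": 0, "ax": 0, "ay": 0, "az": 0},
  {"fingers": 1, "tx": 0, "ty": 0, "tz": 0, "ax": 0, "ay": 0, "az": 0},
])

```text
time_s: 31.83
tcp_pos: [0.4782, -0.3183, 0.1185]
ee_rot: [[-0.004, -0.094, -0.996], [0.001, -0.996, 0.094], [-1.0, -0.0, 0.004]]
wrist_force: [0.9, 0.5, -2.0]
gripper_width: 0.346
```

Run:
```python
from h import *
rel([.479,-.3187,.0965],Rt(-5.35))
```

```text
t [ 0.0293  0.0004 -0.0012] a [-0.0003  0.0013  0.0002] rows 0.5 from [ 0.4782 -0.3183  0.1185] time 31.8
```

Emit:
play_rows([
  {"fingers": 1, "tx": 0.006, "ty": 0, "tz": 0, "ax": 0, "ay": 0.001, "az": 0},
  {"fingers": 1, "tx": 0.012, "ty": 0, "tz": 0, "ax": 0, "ay": 0.001, "az": 0},
  {"fingers": 1, "tx": 0.018, "ty": 0, "tz": 0, "ax": 0, "ay": 0.001, "az": 0},
  {"fingers": 1, "tx": 0.024, "ty": 0, "tz": 0, "ax": 0, "ay": 0.001, "az": 0},
  {"fingers": 1, "tx": 0.024, "ty": 0, "tz": 0, "ax": 0, "ay": 0.001, "az": 0},
])

```text
time_s: 32.25
tcp_pos: [0.4775, -0.318, 0.0996]
ee_rot: [[-0.002, -0.095, -0.996], [0.001, -0.996, 0.095], [-1.0, -0.001, 0.002]]
wrist_force: [-0.3, 0.4, -2.9]
gripper_width: 0.35
```

Emit:
play_rows([
  {"fingers": 1, "tx": 0.003, "ty": 0, "tz": 0, "ax": 0, "ay": 0, "az": 0},
  {"fingers": 1, "tx": 0.003, "ty": 0, "tz": 0, "ax": 0, "ay": 0, "az": 0},
  {"fingers": 1, "tx": 0.003, "ty": 0, "tz": 0, "ax": 0, "ay": 0, "az": 0},
])

```text
time_s: 32.5
tcp_pos: [0.4781, -0.3183, 0.0984]
ee_rot: [[-0.001, -0.094, -0.996], [0.001, -0.996, 0.094], [-1.0, -0.001, 0.001]]
wrist_force: [0.3, 0.5, -2.6]
gripper_width: 0.345
```

Emit:
play_rows([
  {"fingers": 1, "tx": 0.002, "ty": 0, "tz": 0, "ax": 0, "ay": 0, "az": 0},
  {"fingers": 1, "tx": 0.002, "ty": 0, "tz": 0, "ax": 0, "ay": 0, "az": 0},
])

```text
time_s: 32.67
tcp_pos: [0.4781, -0.3183, 0.0969]
ee_rot: [[-0.0, -0.094, -0.996], [0.001, -0.996, 0.094], [-1.0, -0.001, 0.0]]
wrist_force: [-0.6, 0.1, -2.7]
gripper_width: 0.346
```

Emit:
play_rows([
  {"fingers": 1, "tx": 0.001, "ty": 0, "tz": 0, "ax": 0, "ay": 0, "az": 0},
  {"fingers": 1, "tx": 0.001, "ty": 0, "tz": 0, "ax": 0, "ay": 0, "az": 0},
])

```text
time_s: 32.83
tcp_pos: [0.4782, -0.3184, 0.0966]
ee_rot: [[-0.0, -0.094, -0.996], [0.0, -0.996, 0.094], [-1.0, -0.0, 0.0]]
wrist_force: [0.1, 0.4, -1.0]
gripper_width: 0.348
```

Emit:
play_rows([
  {"fingers": 1, "tx": 0.001, "ty": 0, "tz": 0, "ax": 0, "ay": 0, "az": 0},
  {"fingers": 1, "tx": 0.001, "ty": 0, "tz": 0, "ax": 0, "ay": 0, "az": 0},
])

```text
time_s: 33.0
tcp_pos: [0.4782, -0.3185, 0.0965]
ee_rot: [[-0.0, -0.094, -0.996], [-0.0, -0.996, 0.094], [-1.0, 0.0, 0.0]]
wrist_force: [-1.9, -0.5, 4.2]
gripper_width: 0.346
```

Contact came at the expected z of 0.0965. Releasing.

Emit:
play_rows([
  {"fingers": 0.3, "tx": 0, "ty": 0, "tz": 0, "ax": 0, "ay": 0, "az": 0},
  {"fingers": -0.2, "tx": 0, "ty": 0, "tz": 0, "ax": 0, "ay": 0, "az": 0},
  {"fingers": -1, "tx": 0, "ty": 0, "tz": 0, "ax": 0, "ay": 0, "az": 0},
  {"fingers": -1, "tx": 0, "ty": 0, "tz": 0, "ax": 0, "ay": 0, "az": 0},
  {"fingers": -1, "tx": 0, "ty": 0, "tz": 0, "ax": 0, "ay": 0, "az": 0},
])

```text
time_s: 33.42
tcp_pos: [0.4782, -0.3186, 0.0963]
ee_rot: [[0.0, -0.094, -0.996], [-0.0, -0.996, 0.094], [-1.0, 0.0, -0.0]]
wrist_force: [-3.0, 0.3, 5.8]
gripper_width: 0.57
```

Emit:
play_rows([
  {"fingers": -1, "tx": 0, "ty": 0, "tz": 0, "ax": 0, "ay": 0, "az": 0},
  {"fingers": -1, "tx": 0, "ty": 0, "tz": 0, "ax": 0, "ay": 0, "az": 0},
  {"fingers": -1, "tx": 0, "ty": 0, "tz": 0, "ax": 0, "ay": 0, "az": 0},
  {"fingers": -1, "tx": 0, "ty": 0, "tz": 0, "ax": 0, "ay": 0, "az": 0},
  {"fingers": -1, "tx": 0, "ty": 0, "tz": 0, "ax": 0, "ay": 0, "az": 0},
])

```text
time_s: 33.83
tcp_pos: [0.4783, -0.3182, 0.0952]
ee_rot: [[-0.0, -0.094, -0.996], [0.001, -0.996, 0.094], [-1.0, -0.001, 0.0]]
wrist_force: [-0.1, 0.2, 1.1]
gripper_width: 0.938
```

Emit:
play_rows([
  {"fingers": -1, "tx": -0.02, "ty": 0, "tz": 0, "ax": 0, "ay": 0, "az": 0},
  {"fingers": -1, "tx": -0.07, "ty": 0, "tz": 0, "ax": 0, "ay": 0, "az": 0},
  {"fingers": -1, "tx": -0.12, "ty": 0, "tz": 0, "ax": 0, "ay": 0, "az": 0},
  {"fingers": -1, "tx": -0.17, "ty": 0, "tz": 0, "ax": 0, "ay": 0, "az": 0},
  {"fingers": -1, "tx": -0.22, "ty": 0, "tz": 0, "ax": 0, "ay": 0, "az": 0},
])

```text
time_s: 34.25
tcp_pos: [0.478, -0.3182, 0.2621]
ee_rot: [[-0.001, -0.094, -0.996], [0.001, -0.996, 0.094], [-1.0, -0.001, 0.001]]
wrist_force: [-0.2, -0.7, 0.5]
gripper_width: 1.002
```

Emit:
play_rows([
  {"fingers": -1, "tx": -0.04, "ty": -0.03, "tz": 0.02, "ax": 0, "ay": 0, "az": 0},
  {"fingers": -1, "tx": -0.08, "ty": -0.07, "tz": 0.04, "ax": 0, "ay": 0, "az": 0},
  {"fingers": -1, "tx": -0.08, "ty": -0.11, "tz": 0.06, "ax": 0, "ay": 0, "az": 0},
  {"fingers": -1, "tx": -0.08, "ty": -0.15, "tz": 0.08, "ax": 0, "ay": 0, "az": 0},
  {"fingers": -1, "tx": -0.08, "ty": -0.15, "tz": 0.08, "ax": 0, "ay": 0, "az": 0},
])

```text
time_s: 34.67
tcp_pos: [0.4271, -0.1973, 0.3218]
ee_rot: [[0.002, -0.091, -0.996], [0.002, -0.996, 0.091], [-1.0, -0.002, -0.002]]
wrist_force: [-0.8, 0.7, 0.3]
gripper_width: 1.001
```

Run:
```python
from h import *
p=cap("wrist","w12"); q=cap("scene","s12")
for c,z in ((p,.073),(q,.073)):
  for d in dishes(c,z): print(np.round(RS.inv().apply(d-SP)*1000,1))
a=cv2.resize(cv2.imread("pics/w12.png")[:240],(800,375)); b=cv2.resize(cv2.imread("pics/s12.png")[110:200,150:310],(396,223),interpolation=cv2.INTER_CUBIC)
w=cv2.resize(cv2.imread("pics/w12.png")[60:180,330:480],(396,223),interpolation=cv2.INTER_CUBIC)
cv2.imwrite("pics/v12.png",np.vstack([a,np.hstack([b,np.zeros((223,8,3),np.uint8),w])]))
```

```text
dish 0.91 [94.9 75.4 40.2 43.2] 1422 [0.5808 0.0124 0.073 ]
dish 0.56 [ 95.5 124.5  40.1  41.5] 1357 [0.5096 0.02   0.073 ]
[35.1  3.6 12.5]
[-36.6   2.9  12.8]
dish 0.59 [259.1 198.8  13.6  18.8] 222 [0.5824 0.015  0.073 ]
dish 0.52 [274.6 189.   13.1  18.1] 202 [0.5122 0.0224 0.073 ]
[36.3  6.1 11.6]
[-34.2   5.4  11.9]
```

View pics/v12.png

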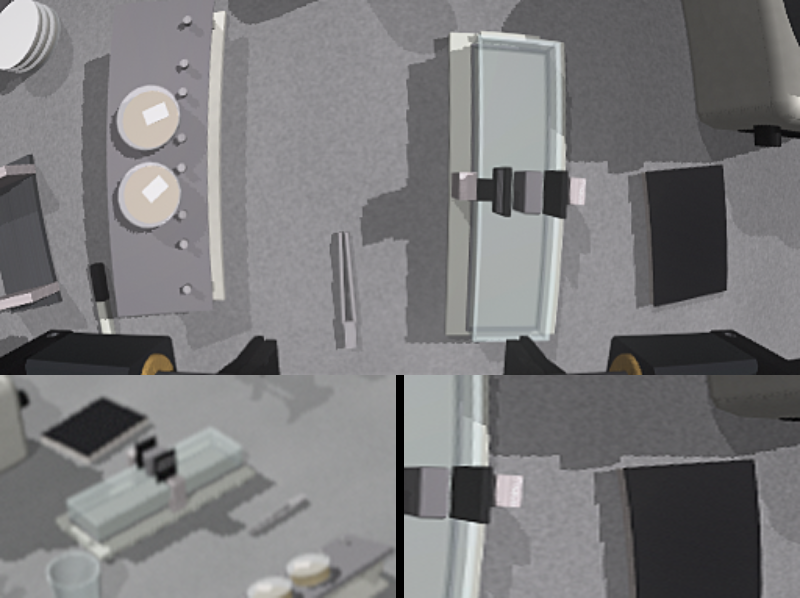

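Run:
```python
from h import *
p=load("w12"); Rz=Ro.from_euler('z',-5.2,degrees=True); K=6
im=cv2.resize(cv2.cvtColor(p["image"],cv2.COLOR_RGB2BGR),None,fx=K,fy=K,interpolation=cv2.INTER_CUBIC)
def dr(P,c):
    P=A(P,float); n=len(P); P=np.concatenate([np.linspace(P[i],P[(i+1)%n],20) for i in range(n)])
    cv2.polylines(im,[((proj(p,Rz.apply(P/1000)+[.4775,-.317,0])+.5)*K).astype(int)],True,c,1)
for s in(1,-1):
    dr([(20,27*s,101),(-20,27*s,101),(-20,27*s,53),(20,27*s,53)],(0,0,255))
    dr([(20,16*s,101),(-20,16*s,101),(-20,16*s,53),(20,16*s,53)],(255,0,255))
    dr([(12,43*s,68),(-12,43*s,68),(-12,58*s,68),(12,58*s,68)],(0,255,0))
dr([(144,39,52),(-144,39,52),(-144,-39,52),(144,-39,52)],(255,0,0))
cv2.imwrite("pics/w12o.png",cv2.resize(im[100:1320,1650:2250],(295,600)))
cv2.imwrite("pics/w12o.png",np.hstack([cv2.resize(im[100:1320,1650:2250],(295,600)),cv2.resize(im[580:860,1720:2260],(505,262)).repeat(1,0).copy() if 0 else np.vstack([cv2.resize(im[580:860,1720:2260],(505,262)),np.zeros((338,505,3),np.uint8)])]))
```

```text
(no output)
```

View pics/w12o.png

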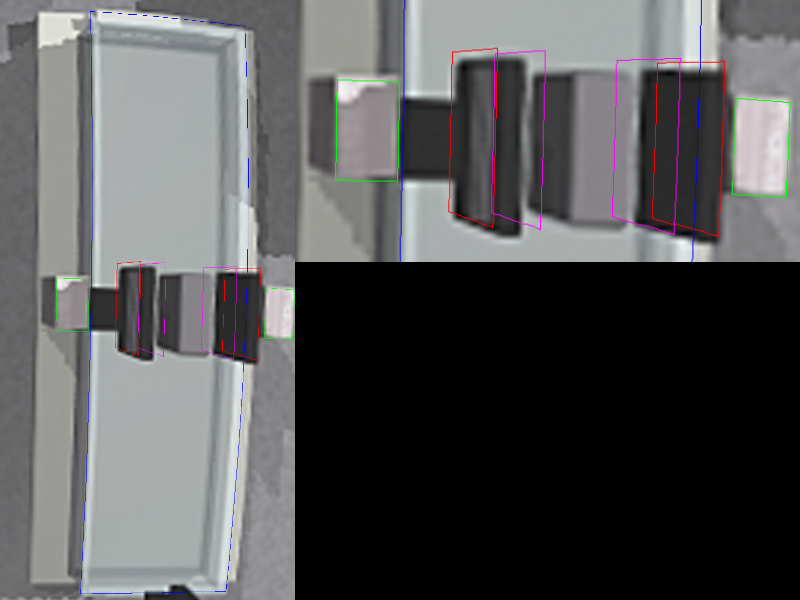

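The overlay matches a home hood with both tabs at the sprung-out outlines and the noses running under the catches. Handing in.

```bash
python3 -c "
from station import job,r
print(job.finish_job(), r.sense()['time_s'])"
```

```text
the job is handed in; nothing more can be done
the job is handed in; nothing more can be done
```

The job is done and handed in at about 35 s of the 210 s allowed; no verdict was given.

**What I did:** I pinched the hood's tabs, lifted it off and set it centred and upright on the stand's rails. There were two dishes on the tray, and I laid both flat on the rack above the pins, at the middle two places. I then checked that both were on the rack and the tray was empty, and put the hood back.

**Last checks:**
- **Dishes:** the wrist view put them at shelf x = +35 and −37 mm, about 3 mm upslope of the pins. The scene camera said 5–6 mm upslope, which I put down to its coarser picture.
- **Hood:** it touched down at the height expected for fully home. In the last wrist view its top edge and both tabs lay within a pixel or two of the outlines for home and sprung out, with the visible nose running under its catch.
- **Bench:** the tweezers, notebook, dish stack, beaker and marker looked undisturbed in the last pictures. The wash bottle wasn't in those final views, and I didn't measure any of them.
- **Disagreement:** the pins in the pictures put the shelf about 3–4 mm lower than the stated 60 mm, but both placing contacts agreed with 60 mm.
- **Forces:** the wrist force stayed under about 10 N in every reading.

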